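# Check the portion measures in at the pantry scale

## Robot

A 7-joint arm with a two-finger parallel gripper is mounted at the origin on the work surface. World frame = base frame: x ahead of the robot, y to its left, z up, the work surface at z = 0. Lengths are in m, angles in degrees, forces in N, time in s.
With the tool pointing down it reaches from about 0.425 to 0.875 m from the base axis. Payload 4.7 kg.
Tool frame: the origin (TCP) lies at the very end of the fingers, on their centre line; the grasp point (between the pads) lies env.grip_point_offset behind it (env.grip_point_offset is the distance from the TCP to the grasp point, in m); z points along the fingers, y is the direction in which the jaws open and shut (so a half turn about z gives the same grasp; the last joint's range is limited). The gripper opens to 87 mm and grips with 3 to 60 N. Pads are 19 mm wide; open, the fingers measure 117 mm over their backs; the gripper's body (75 mm by 190 mm) begins 51 mm behind the grasp point.
Start: joints at [72.256, 18.392, -4.016, 83.108, 1.295, 78.541, -3.26], TCP at [0.207, -0.616, 0.223] pointing down, gripper open.
Joint ranges: [-163.93, 163.93], [-17.29, 119.83], [-79.2, 71.16], [3.27, 140.29], [-89.18, 269.18], [5.43, 117.66], [-154.24, 154.24]. Speed limits (degrees/s): [147.25, 147.25, 180, 180, 180, 180, 180].

## Interface

Orientations are given as [roll, pitch, yaw] about the fixed x, y, z axes, in that order (R = Rz(yaw) Ry(pitch) Rx(roll)).
In Python, from cell import env gives the robot as it stands.
- The arm moves only by the tool send_rows, never from a script. Its argument "plan" is a list of rows, each a list of 7 numbers: the finger opening in mm, from 0 to 87, then the shift along the tool's x, y, z in mm, then the turn, a rotation vector about the tool's x, y, z in rad. A call has 1 to 12 rows; each row shifts and turns the commanded pose from where the row before left it, along the tool's axes as they then stand; what a row does not reach is not made up. A row lasts 1/10 s, in which the tool goes at most 50 mm and 8.59 degrees, less where a joint would pass 70% of its speed; a pose out of reach is approached as far as the arm can. A call is refused whole if a number of a shift passes 50 or a number of a turn 0.15, either way. A call with a gripper value outside its range is refused whole. The fingers move at their own pace and stop on an object; "grip_force" is the grip in N (left out, the last holds). Time passes only in rows, so rows that do not move let the fingers close. It gives the time, the measured TCP pose, the force and the opening at its end, in the units of the state.
- env.get_obs(): the state, without advancing time (a new reading comes with each control period).
- env.read_camera(name): name is "side" or "top"; returns the picture (480x640x3 uint8, red, green, blue); there is no depth.
- env.get_calibration(name): a dict with "fx", "fy", "cx", "cy" (pixels), "k1" (the pictures are not rectified: a ray, as slopes to the right and down, at radius r is drawn at 1 + k1 r^2 times it, then the intrinsics apply), "extrinsics" (4x4, takes a point from camera to world coordinates). Camera axes: x right, y down, z forward; pixel columns grow to the right and rows downward; lengths in m; the calibration is good to about 2 mm. A picture is of the moment at which its call begins. get_calibration takes no time and is no camera call.
- env.sign_off(): hands the job in, once; it reports no verdict.
Trained networks look in the newest picture that a camera, given by its name, has taken for a name from the list of things; names that differ only in an ending like _2 or _b are one class to them, and where a whole thing is asked for, a point or a joint stands for the part that bears it (a point fixed in the world has none). Each returns a list of dicts, best first, with "confidence" (0 to 1); they miss things now and then, are a little off and sometimes report something else, mostly with a low value. They report only what shows in the picture. A call takes as long as a camera call. They do not tell look-alikes from the thing itself.
- env.regions_of(camera, query): "region" (480x640 bool, what is visible of it) and "rect" ([left, top, right, bottom] in pixels, round what is visible of it).
The state is a dict: "time_s": time; "qpos": joint angles; "joint_velocities": joint speeds; "effort": joint torques, N m; "tool_pos": TCP position; "tool_rot": TCP orientation; "force": force on the tool from outside, world axes, zero at the start; "wrist_torque": the same for the moment, N m; "grip_width": finger opening in m.
Only numpy, scipy, OpenCV 4.12 (cv2) and the standard library are available. Lean on these libraries where they do the work, as an engineer would, in place of code of your own. Each camera call takes 0.05 s, during which the arm holds its last target. There are 200 camera calls.

## Task

Check the dry-goods measures in for the night: stand the can that was left on the scale in the blue crate, nest all the measures that are out, upright and in size order one inside the other, in the middle of the scale's pan, and turn the dial to position 5, counting clicks clockwise from the red tick as 0. When all that is right, press the orange key down to its first click and keep it there for about a second, then press it fully home and let it come up. Never press the key fully home while the dial is at any other position, and do not disturb the other goods on the table.

Things in the scene. Friction and masses are not known exactly. Their poses are not given: they have to be found in the camera images.
- measure_a: Loose blue plastic round measure (may be absent), open-topped, 124 mm across its rim, 107 mm across its flat foot, 58 mm high at the rim, walls 3 mm, floor 4 mm. A flat upright steel handle plate stands on the rim at its own +x side: 9 mm thick radially (from 53 to 62 mm from the axis), 24 mm wide, its top 106 mm above the foot. Take it by the upper part of this plate, pinching across the 9 mm, above the rim. Origin: centre of the underside; z up.
- measure_b: Loose green plastic round measure (may be absent), open-topped, 102 mm across its rim, 88 mm across its flat foot, 56 mm high at the rim, walls 3 mm, floor 4 mm. A flat upright steel handle plate stands on the rim at its own +x side: 9 mm thick radially (from 42 to 51 mm from the axis), 24 mm wide, its top 104 mm above the foot. Take it by the upper part of this plate, pinching across the 9 mm, above the rim. Origin: centre of the underside; z up.
- measure_c: Loose yellow plastic round measure (may be absent), open-topped, 80 mm across its rim, 69 mm across its flat foot, 54 mm high at the rim, walls 3 mm, floor 4 mm. A flat upright steel handle plate stands on the rim at its own +x side: 9 mm thick radially (from 31 to 40 mm from the axis), 24 mm wide, its top 102 mm above the foot. Take it by the upper part of this plate, pinching across the 9 mm, above the rim. Origin: centre of the underside; z up.
- measure_d: Loose red plastic round measure (may be absent), open-topped, 58 mm across its rim, 50 mm across its flat foot, 52 mm high at the rim, walls 3 mm, floor 4 mm. A flat upright steel handle plate stands on the rim at its own +x side: 9 mm thick radially (from 20 to 29 mm from the axis), 24 mm wide, its top 100 mm above the foot. Take it by the upper part of this plate, pinching across the 9 mm, above the rim. Origin: centre of the underside; z up.
- can: Loose red food can, 56 mm diameter, 85 mm high, standing on the weighing pan at the start. Origin: centre of its underside; z along its axis, up.
- crate: Fixed blue open crate, outside 170 x 170 x 40 mm, walls 6 mm, floor 6 mm thick. Origin: centre of its underside; z up.
- pan (a point): Centre of the top face of the weighing scale's round steel pan: a 170 mm disc, its top 24 mm above the table, on a square grey plinth 170 x 170 mm. Fixed; z up.
- console: Fixed dark console box, 125 mm (own x) x 210 mm (own y) x 50 mm high; the dial is on its top at own y = +50 mm and the orange key at own y = -55 mm. Origin: centre of its underside; z up.
- dial (a joint): Turn of the black dial in rad, growing clockwise seen from above, 0 to 3.14. It clicks into a detent every 0.524 rad (30 degrees): positions 0 to 6, so position 5 reads 2.618. The spring detent (below 0.1 N m) pulls it into the nearest position when let go. Seven ticks on the console: the red one is position 0 and the six white ones are 1 to 6, clockwise; the white bar on the grip points to the setting, at 0 along the console's own -x.
- dial_grip (a point): Point on the dial's axis, 75 mm above the table, on a bar grip 50 mm long, 14 mm thick and 32 mm high (from 56 to 88 mm above the table). The point turns with the dial: its x axis lies along the bar, the pointer end at -x; z up.
- key (a joint): How far the orange key is pressed, in m: 0 up, 0.006 at the first click, 0.012 fully home. It is sprung: 1.5 N to start, 3.5 N just before the first click, then it meets a firm second spring and does not go beyond 0.006 until about 11 N; fully home takes about 16 N. It springs back up when let go.
- key_top (a point): Centre of the top face of the round orange key, 38 mm diameter, 70 mm above the table when up. It presses straight down; the point moves with it; z up.
- tin_red: Bystander: dark red food can, 74 mm diameter, 105 mm high; leave alone. Origin: centre of its underside.
- tin_plain: Bystander: pale grey food can, 74 mm diameter, 105 mm high; leave alone. Origin: centre of its underside.
- tin_blue: Bystander: blue food can, 74 mm diameter, 105 mm high; leave alone. Origin: centre of its underside.
- jar: Bystander: amber jar, 70 mm diameter, 100 mm high; leave alone. Origin: centre of its underside.
- carton: Bystander: cardboard carton 60 x 120 x 90 mm high; leave alone. Origin: centre of its underside.
- mug: Bystander: white mug, 76 mm diameter, 85 mm high, handle at own +y; leave alone. Origin: centre of its underside.
Not all that is in view belongs to the job. Of the things shaped like the measure_a, the blue one is meant.

How it is judged (in metres and radians):
On the way, in this order (a step that is already met when the one before it is completed fails the run):
1. the can stands in the crate, the measures are nested in size order on the pan, the dial is at position 5 and the key is up (x of can in the frame of crate between -0.055 and 0.055 m and y of can in the frame of crate between -0.055 and 0.055 m and z of can in the frame of crate between 0 and 0.012 m and angle between can's own z axis and vertical below 0.1 rad and horizontal distance between each of measure_a, measure_b, measure_c, measure_d and pan below 0.035 m and angle between each of measure_a, measure_b, measure_c, measure_d's own z axis and vertical below 0.12 rad and z of measure_a in the frame of pan between -0.004 and 0.005 m and z of measure_b in the frame of pan between -0.004 and 0.009 m and z of measure_c in the frame of pan between -0.004 and 0.013 m and z of measure_d in the frame of pan between -0.004 and 0.017 m and horizontal distance between measure_a and measure_b below 0.02 m and z of each of measure_b, measure_c, measure_d in the frame of measure_a above 0.0015 m and horizontal distance between each of measure_a, measure_b and measure_c below 0.02 m and horizontal distance between each of measure_a, measure_b, measure_c and measure_d below 0.02 m and z of each of measure_c, measure_d in the frame of measure_b above 0.0015 m and z of measure_d in the frame of measure_c above 0.0015 m and value of joint dial between 2.468 and 2.768 rad and value of joint key below 0.002 m), for 0.2 s.
2. with the dial at 5, the key is held at its first click (4.5 to 8.5 mm down) for 0.5 s (value of joint key between 0.0045 and 0.0085 m and value of joint dial between 2.468 and 2.768 rad), for 0.5 s.
3. with the dial at 5, the key is pressed fully home (more than 10.5 mm down) (value of joint key above 0.0105 m and value of joint dial between 2.468 and 2.768 rad), for 0.1 s.
At the end, for the whole second after the job is handed in: Can upright on the crate floor (within 55 mm of its middle each way); measures upright (7 deg) within 35 mm of the pan centre, each inside the next larger, axes within 20 mm; dial at 5 (0.15 rad); key up; all at rest (all of step 1 and linear speed of each of measure_a, measure_b, measure_c, measure_d, can below 0.02 m/s); the robot touches nothing.
It fails at once if one of the other goods is moved more than 30 mm (distance of any of tin_red, tin_plain, tin_blue, jar, carton, mug from where it was at the start of the episode above 0.03 m).
It fails at once if the key is pressed fully home while the dial is not at position 5 (value of joint key above 0.0105 m and not (value of joint dial between 2.468 and 2.768 rad)).
Of measure_a, measure_b, measure_c, measure_d only 3 to 4 are there at a start; the rules pass over those that are not, and their reading is None.
At some moment in a run one of measure_a, measure_b, measure_c, measure_d may be knocked a few centimetres aside while the robot is not near it.
It also fails if it takes over 210 s, if anything falls off the work surface, if the arm or the gripper's body presses on something with over 40 N, if the wrist force passes 120 N, or if a joint passes its speed limit or range.

## Working session

There is one attempt and no reset: what is moved stays moved. The work goes in short steps, Python scripts to look and compute and a tool call to move; the robot and the scene stay as the last step left them, time stands still between calls to the robot, and variables do not carry over. Pictures are saved under pics/ and viewed, about 12 in all and at most 16, crops included, and the job is handed in when it is done.

Besides the shell and the picture viewer there is one more tool, called by a JSON object that holds its "api" and its "payload". send_rows: Moves the arm, as the interface text tells. Its arguments: {"type":"object","properties":{"plan":{"type":"array"},"grip_force":{"type":"number"}},"required":["plan"]}

```bash
ls; mkdir -p pics; python3 - <<'E'
from cell import env
import cv2,numpy as np
o=env.get_obs();print(o, env.grip_point_offset)
for n in("side","top"):
    im=env.read_camera(n);cv2.imwrite(f"pics/{n}0.png",im[:,:,::-1]);c=env.get_calibration(n);print(n,{k:np.round(v,4).tolist() for k,v in c.items()})
E
```

```text
pics
{'time_s': 0.0, 'qpos': array([72.25626565, 18.44064837, -4.01589548, 83.17521152,  1.29595119,
       78.53926332, -3.25635043]), 'joint_velocities': array([-0.02627188, -0.0552735 , -0.01324457, -0.10412957, -0.08660181,
       -0.00270603, -0.02362143]), 'effort': array([-3.89510287e-04, -4.91285419e+01, -4.03964818e-01, -3.12524843e+01,
       -6.36920985e-02,  4.38659429e-02,  2.01339521e-04]), 'tool_pos': array([ 0.20657887, -0.61572171,  0.22144083]), 'tool_rot': array([-1.79890173e+02,  6.47860524e-03,  1.85576820e+01]), 'force': array([ 0.60769929,  0.15393515, -0.66112997]), 'wrist_torque': array([-0.03012785,  0.00095395,  0.01925509]), 'grip_width': 0.0870836411494198} 0.0187
side {'fx': 537.4831, 'fy': 537.4831, 'cx': 320.8381, 'cy': 240.9737, 'k1': -0.1397, 'extrinsics': [[-0.8142, -0.3911, 0.4292, -0.0977], [-0.5804, 0.526, -0.6217, 0.8873], [0.0174, -0.7552, -0.6552, 1.024], [0.0, 0.0, 0.0, 1.0]]}
top {'fx': 443.6521, 'fy': 443.6521, 'cx': 322.5314, 'cy': 240.0599, 'k1': 0.0222, 'extrinsics': [[-0.0056, -0.9947, 0.1024, 0.3817], [-0.9999, 0.0068, 0.012, -0.0185], [-0.0126, -0.1023, -0.9947, 1.0853], [0.0, 0.0, 0.0, 1.0]]}
```

View pics/side0.png

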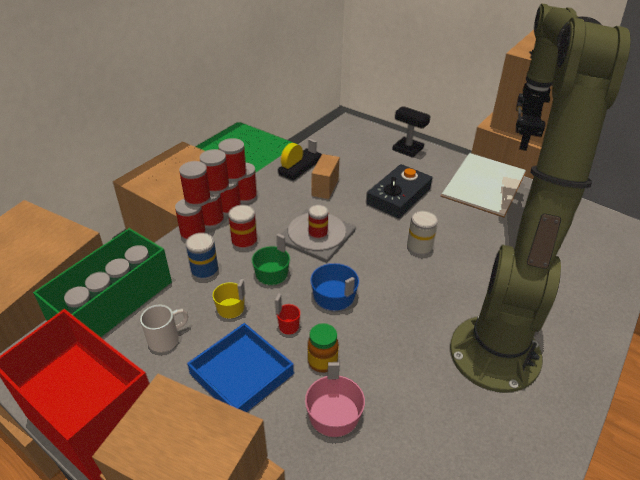

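View pics/top0.png

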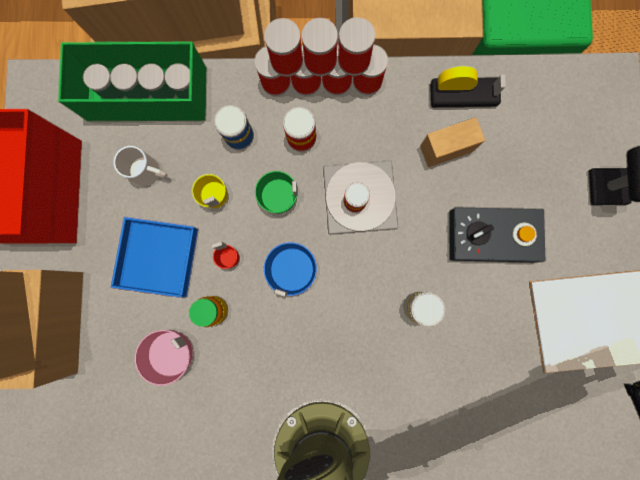

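Both views show all four measures out: blue at (290,268) in the top view, green (276,192), yellow (209,190) and red (226,257). The pink one at (163,356) is a decoy. The can is on the pan at (357,195), the crate at (155,257), and the console at (497,235) with the dial at (480,232) and the key at (525,234). I'll fit known shapes to the masks in both views.

```bash
cat > h.py <<'E'
import numpy as np, cv2
from scipy.optimize import minimize
from cell import env
CAL={n:env.get_calibration(n) for n in("side","top")}
def proj(n,P):
    c=CAL[n];E=np.array(c["extrinsics"]);p=(np.asarray(P,float)-E[:3,3])@E[:3,:3]
    s=p[:,:2]/p[:,2:];r2=(s**2).sum(1,keepdims=True);s=s*(1+c["k1"]*r2)
    return s*[c["fx"],c["fy"]]+[c["cx"],c["cy"]]
def ray(n,uv,z):
    c=CAL[n];E=np.array(c["extrinsics"]);s=(np.asarray(uv,float)-[c["cx"],c["cy"]])/[c["fx"],c["fy"]];q=s.copy()
    for _ in range(10): q=s/(1+c["k1"]*(q**2).sum())
    d=E[:3,:3]@[*q,1];o=E[:3,3];return o+d*(z-o[2])/d[2]
t=np.linspace(0,2*np.pi,40,endpoint=False)
def cyl(r1,r2,h): return np.vstack([np.c_[r1*np.cos(t),r1*np.sin(t),0*t],np.c_[r2*np.cos(t),r2*np.sin(t),0*t+h]])
def box(x0,x1,y0,y1,z0,z1): return np.array([[x,y,z] for x in(x0,x1) for y in(y0,y1) for z in(z0,z1)])
D={"a":(124,107,58),"b":(102,88,56),"c":(80,69,54),"d":(58,50,52)}
def meas(k):
    w,f,h=np.array(D[k])/1000; return [cyl(f/2,w/2,h),box(w/2-.009,w/2,-.012,.012,h-.01,h+.048)]
SH={**{k:meas(k) for k in D},"can":[cyl(.028,.028,.085)],"crate":[box(-.085,.085,-.085,.085,0,.04)],
 "console":[box(-.0625,.0625,-.105,.105,0,.05)],"jar":[cyl(.035,.035,.1)]}
def sil(n,parts,q,ss=4):
    m=np.zeros((480*ss//2,640*ss//2),np.uint8);c,s=np.cos(q[3]),np.sin(q[3]);R=np.array([[c,-s,0],[s,c,0],[0,0,1]])
    for p in parts:
        uv=proj(n,p@R.T+q[:3]); h=cv2.convexHull((uv*ss/2+ .5).astype(np.float32))
        cv2.fillConvexPoly(m,np.round(h*16).astype(np.int32),1,shift=4)
    return m>0
def fit(kind,masks,q0,yaw=True,z=True):
    M={n:cv2.resize(m.astype(np.uint8),(1280,960),interpolation=cv2.INTER_NEAREST)>0 for n,m in masks.items()}
    free=[0,1]+([2] if z else [])+([3] if yaw else []);sc=np.array([.01,.01,.01,.3])
    def f(v):
        q=np.array(q0,float);q[free]+=v*sc[free];l=0
        for n,m in M.items():
            s=sil(n,SH[kind],q);l+=1-(s&m).sum()/(s|m).sum()
        return l/len(M)
    S=np.vstack([np.zeros(len(free)),np.eye(len(free))])
    r=minimize(f,np.zeros(len(free)),method="Nelder-Mead",options=dict(initial_simplex=S,xatol=.01,fatol=1e-4,maxiter=250))
    q=np.array(q0,float);q[free]+=r.x*sc[free];return q,r.fun
HUE={"a":(95,130),"b":(45,85),"c":(22,36),"d":(0,8)}
def color(im,m):
    h=cv2.cvtColor(im,cv2.COLOR_RGB2HSV)[m];h=h[h[:,1]>120];return np.median(h[:,0]) if len(h) else -1
def regs(n,q): return env.regions_of(n,q)
E
cat > look.py <<'E'
from h import *
import pickle
out={};ims={n:env.read_camera(n) for n in CAL}
R={n:{q:regs(n,q) for q in("measure_a","can","crate","console","dial","key","pan")} for n in CAL}
pickle.dump((ims,R),open("look.pkl","wb"))
for n in R:
  for q,l in R[n].items():
    for d in l: print(n,q,round(d["confidence"],2),np.round(d["rect"]).tolist(),color(ims[n],d["region"]))
E
python3 look.py
```

```text
side measure_a 0.97 [311.0, 262.0, 359.0, 311.0] 108.0
side measure_a 0.85 [210.0, 280.0, 243.0, 316.0] 24.0
side measure_a 0.7 [304.0, 360.0, 366.0, 439.0] 175.0
side measure_a 0.67 [274.0, 293.0, 302.0, 335.0] 1.0
side measure_a 0.65 [253.0, 236.0, 291.0, 284.0] 67.0
side can 0.74 [310.0, 155.0, 338.0, 200.0] 15.0
side can 0.65 [307.0, 205.0, 327.0, 246.0] 3.0
side crate 0.73 [189.0, 325.0, 293.0, 411.0] 108.0
side crate 0.32 [402.0, 167.0, 413.0, 178.0] 15.0
side console 0.78 [365.0, 163.0, 432.0, 218.0] 15.0
side dial 0.6 [312.0, 157.0, 338.0, 198.0] 15.0
side pan 0.75 [279.0, 210.0, 356.0, 261.0] 4.0
side pan 0.2 [306.0, 203.0, 329.0, 244.0] 3.0
top measure_a 0.81 [132.0, 331.0, 193.0, 386.0] 175.0
top measure_a 0.8 [260.0, 243.0, 318.0, 298.0] 105.0
top measure_a 0.75 [188.0, 175.0, 233.0, 210.0] 29.0
top measure_a 0.64 [253.0, 172.0, 297.0, 216.0] 67.0
top measure_a 0.56 [213.0, 240.0, 243.0, 270.0] 3.0
top measure_a 0.34 [450.0, 207.0, 545.0, 261.0] 21.0
top can 0.69 [343.0, 182.0, 372.0, 214.0] 8.0
top can 0.44 [189.0, 297.0, 229.0, 324.0] 67.0
top crate 0.95 [111.0, 216.0, 199.0, 300.0] 105.0
top console 0.88 [450.0, 207.0, 544.0, 262.0] 21.0
top dial 0.74 [466.0, 219.0, 495.0, 246.0] -1
top dial 0.68 [403.0, 294.0, 447.0, 327.0] 21.0
top key 0.54 [518.0, 220.0, 534.0, 242.0] 21.0
top pan 0.69 [324.0, 161.0, 396.0, 237.0] -1
```

```bash
cat > ana.py <<'E'
from h import *
import pickle,sys
SH["pan"]=[cyl(.085,.085,.004)+[0,0,-.004],box(-.085,.085,-.085,.085,-.024,-.008)]
def pick(R,ims,k):
    out={}
    for n in R:
        if k in HUE:
            for d in R[n]["measure_a"]:
                if HUE[k][0]<=color(ims[n],d["region"])<=HUE[k][1] and n not in out: out[n]=d["region"]
        elif k in R[n]:
            for d in R[n][k]:
                if k=="can" and color(ims[n],d["region"])>9: continue
                if n not in out: out[n]=d["region"]
    return out
def run(R,ims,kinds):
    res={}
    for k in kinds:
        m=pick(R,ims,k)
        if "top" not in m: print(k,"missing top",list(m)); continue
        hz={"crate":.02,"console":.03,"can":.08,"pan":.02}.get(k,.03)
        rr=np.argwhere(m["top"]);c=(rr.max(0)+rr.min(0))/2
        p=ray("top",c[::-1],hz)
        z0={"can":.024,"pan":.024}.get(k,0)
        ys=np.arange(8)*np.pi/4 if k in HUE else ([0] if k=="can" else [-.15,.15])
        # rough yaw choice
        best=None
        for y in ys:
            q,f=fit(k,m,[p[0],p[1],z0,y],yaw=k!="can")
            if best is None or f<best[1]: best=(q,f)
        q,f=best;res[k]=q
        print(k,list(m),"xyz mm",np.round(q[:3]*1000,1),"yaw",round(np.degrees(q[3]),1),"loss",round(f,3),flush=True)
    return res
if __name__=="__main__":
    ims,R=pickle.load(open("look.pkl","rb"))
    r=run(R,ims,["a","b","c","d","can","crate","console","pan"])
    pickle.dump(r,open("poses.pkl","wb"))
    for n in CAL:
        o=ims[n][:,:,::-1].copy()
        for k,q in r.items():
            for p in SH[k]:
                c,s=np.cos(q[3]),np.sin(q[3]);uv=proj(n,p@np.array([[c,-s,0],[s,c,0],[0,0,1]]).T+q[:3])
                cv2.polylines(o,[cv2.convexHull(uv.astype(np.float32)).astype(int)],True,(255,0,255),1)
        x0,y0=(180,140) if n=="side" else (100,150)
        cv2.imwrite(f"pics/fit_{n}.png",cv2.resize(o[y0:y0+280,x0:x0+460][:, :(270 if n=="side" else 460)],None,fx=1.7,fy=1.7,interpolation=cv2.INTER_CUBIC))
E
time python3 ana.py
```

```text
a ['side', 'top'] xyz mm [422.5  70.1  -0.9] yaw 166.6 loss 0.039
b ['side', 'top'] xyz mm [ 6.047e+02  1.043e+02 -3.000e-01] yaw 271.3 loss 0.035
c ['side', 'top'] xyz mm [609.  263.2  -1.7] yaw 197.2 loss 0.046
d ['side', 'top'] xyz mm [451.3 223.7   1.3] yaw 380.9 loss 0.074
can ['side', 'top'] xyz mm [586.5 -84.7  18.8] yaw 0.0 loss 0.083
crate ['side', 'top'] xyz mm [453.5 397.8  -2.8] yaw -8.9 loss 0.043
console ['side', 'top'] xyz mm [ 501.2 -416.7   -0.8] yaw -1.1 loss 0.038
pan ['side', 'top'] xyz mm [598.3 -97.3  23.8] yaw 4.3 loss 0.199
real	0m45.309s
user	0m36.066s
sys	0m8.382s
```

View pics/fit_top.png

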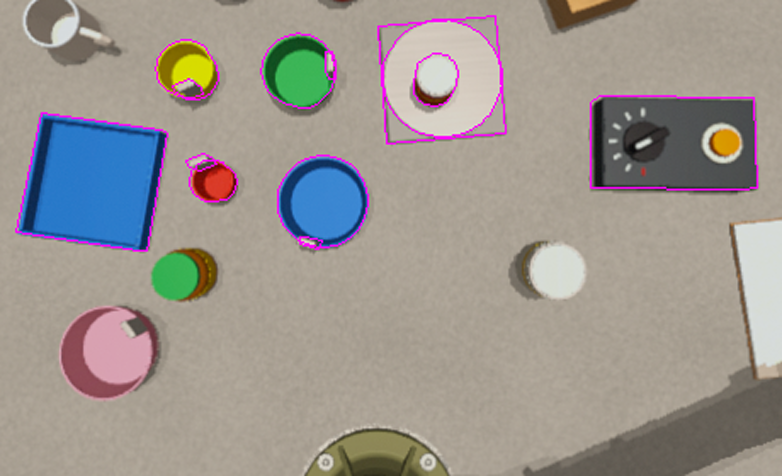

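View pics/fit_side.png

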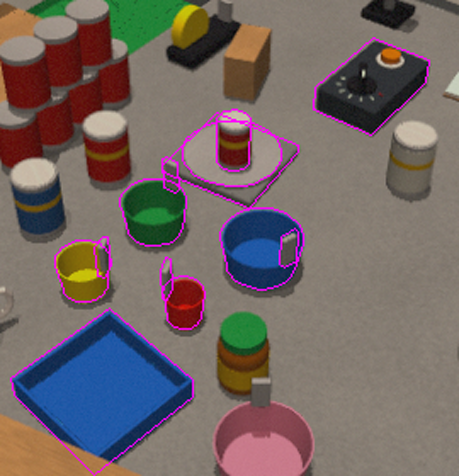

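The fits sit well on everything: a (422,70) yaw 167°, b (605,104) yaw 271°, c (609,263) yaw 197°, d (451,224) yaw 21°, and pan centre (598,-97). I'll zoom on the dial and write a move planner.

```bash
cat > go.py <<'E'
# python3 go.py x y z(mm, TCP) yaw(deg) : remaining shift in tool axes (mm) and turn about tool z (rad)
import sys
from cell import env
import numpy as np
from scipy.spatial.transform import Rotation as Ro
o=env.get_obs();R=Ro.from_euler("xyz",o["tool_rot"],degrees=True)
x,y,z,w=map(float,sys.argv[1:5])
d=R.inv().apply(np.array([x,y,z])-1000*o["tool_pos"])
T=Ro.from_euler("xyz",[180,0,w],degrees=True)
print("shift",np.round(d,1),"len",round(np.linalg.norm(d)),"rot",np.round((R.inv()*T).as_rotvec(),3),"t",round(o["time_s"],1),"F",np.round(o["force"],1),"w",round(o["grip_width"]*1000,1))
E
python3 - <<'E'
import pickle,cv2,numpy as np
from h import *
ims,R=pickle.load(open("look.pkl","rb"))
a=cv2.resize(ims["top"][205:265,445:525],None,fx=6,fy=6,interpolation=cv2.INTER_CUBIC)
b=cv2.resize(ims["side"][160:220,360:440],None,fx=6,fy=6,interpolation=cv2.INTER_CUBIC)
cv2.imwrite("pics/dial0.png",np.vstack([a,b])[:,:,::-1][:600] if 0 else cv2.resize(np.hstack([a,b]),(800,300))[:,:,::-1])
p=pickle.load(open("poses.pkl","rb"));q=p["console"]
c,s=np.cos(q[3]),np.sin(q[3])
for nm,l in(("dial",(0,.05,.088)),("key",(0,-.055,.07))):
    w=np.array([c*l[0]-s*l[1]+q[0],s*l[0]+c*l[1]+q[1],l[2]]);print(nm,np.round(w*1000,1),proj("top",[w]),proj("side",[w]))
m=R["top"]["key"][0]["region"];print("key from top mask",ray("top",np.argwhere(m).mean(0)[::-1],.07))
q,f=fit("can",{n:[d for d in R[n]["can"] if color(ims[n],d["region"])<9][0]["region"] for n in R},[.586,-.085,.024,0],yaw=False,z=False);print("can z fixed",q,f)
E
python3 go.py 587 -86 200 82
```

```text
dial [ 502.2 -366.7   88. ] [[482.70414992 231.08656291]] [[393.17237065 180.23571036]]
key [ 500.1 -471.7   70. ] [[526.5184325  232.61577903]] [[409.12379505 170.40030594]]
key from top mask [ 0.4984088  -0.47004819  0.07      ]
can z fixed [ 0.58545768 -0.08423529  0.024       0.        ] 0.08706257982120053
shift [ 529.2 -381.7   22.5] len 653 rot [ 0.     0.    -1.107] t 0.9 F [-0.4  0.2  0.2] w 86.8
```

View pics/dial0.png

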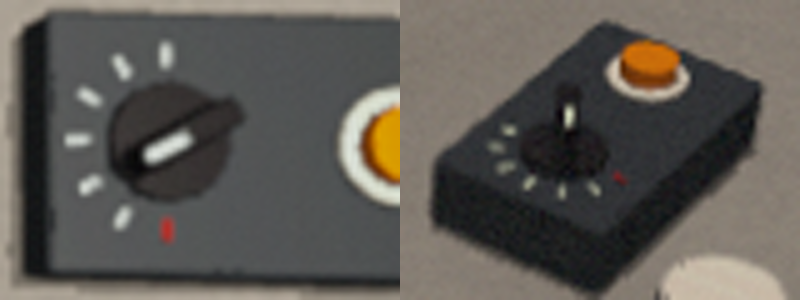

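The dial's white mark is on the lower-left end of the bar, about 60° clockwise of the red tick. That is position 2, so it needs +90°. I'll fetch the can first.

{"api": "send_rows", "payload": {"plan": [[87,38,-27,0,0,0,0],[87,22.3,-44.1,0,0,0,-0.1],[87,22,-44,0,0,0,0]], "grip_force": 30}}

```text
time_s: 1.2
tool_pos: [0.2449, -0.4785, 0.2221]
tool_rot: [-180.0, -0.0, 24.5]
force: [0.7, 0.0, 1.1]
grip_width: 0.0868
```

```bash
python3 go.py 586 -85 180 82
```

```text
shift [ 473.6 -216.5   42.6] len 522 rot [ 0.000e+00 -1.000e-03 -1.003e+00] t 1.2 F [0.7 0.  1.1] w 86.8
```

{"api": "send_rows", "payload": {"plan": [[87,39.5,-18,3.5,0,0,0],[87,39.5,-18,3.5,0,0,0],[87,39.5,-18,3.5,0,0,0],[87,39.5,-18,3.5,0,0,0],[87,39.5,-18,3.5,0,0,0],[87,39.5,-18,3.5,0,0,0],[87,39.5,-18,3.5,0,0,0],[87,39.5,-18,3.5,0,0,0],[87,39.5,-18,3.5,0,0,0],[87,39.5,-18,3.5,0,0,0],[87,39.5,-18,3.5,0,0,0],[87,39.5,-18,3.5,0,0,0]]}}

```text
time_s: 2.4
tool_pos: [0.5876, -0.0875, 0.1807]
tool_rot: [180.0, -0.0, 24.3]
force: [-0.5, -0.1, 1.0]
grip_width: 0.0869
```

{"api": "send_rows", "payload": {"plan": [[87,0,0,0,0,0,-0.125],[87,0,0,0,0,0,-0.125],[87,0,0,0,0,0,-0.125],[87,0,0,0,0,0,-0.125],[87,0,0,0,0,0,-0.125],[87,0,0,0,0,0,-0.125],[87,0,0,0,0,0,-0.125],[87,0,0,0,0,0,-0.125],[87,0,0,0,0,0,0]]}}

```text
time_s: 3.3
tool_pos: [0.5865, -0.0888, 0.1806]
tool_rot: [180.0, 0.0, 81.6]
force: [0.2, -0.6, -0.0]
grip_width: 0.0872
```

```bash
python3 go.py 586 -85 60 82
```

```text
shift [  3.7  -1.1 120.6] len 121 rot [ 0.     0.    -0.007] t 3.3 F [ 0.2 -0.6 -0. ] w 87.2
```

{"api": "send_rows", "payload": {"plan": [[87,3.7,-1.1,30,0,0,0],[87,0,0,30,0,0,0],[87,0,0,30,0,0,0],[87,0,0,30,0,0,0],[87,0,0,0,0,0,0],[30,0,0,0,0,0,0],[30,0,0,0,0,0,0],[30,0,0,0,0,0,0],[30,0,0,0,0,0,0],[30,0,0,0,0,0,0],[30,0,0,0,0,0,0]]}}

```text
time_s: 4.4
tool_pos: [0.5862, -0.085, 0.0614]
tool_rot: [180.0, 0.0, 81.6]
force: [-2.1, -0.7, 5.0]
grip_width: 0.0555
```

{"api": "send_rows", "payload": {"plan": [[30,0,0,0,0,0,0],[30,0,0,-20,0,0,0],[30,0,0,-40,0,0,0],[30,0,0,-40,0,0,0],[30,0,0,-40,0,0,0],[30,0,0,0,0,0,0]]}}

```text
time_s: 5.0
tool_pos: [0.5894, -0.0848, 0.2063]
tool_rot: [179.4, 0.0, 81.6]
force: [1.3, -0.2, -2.1]
grip_width: 0.0553
```

```bash
python3 go.py 454 398 200 82
```

```text
shift [ 457.7 -204.7    3.9] len 501 rot [ 0.01   0.001 -0.007] t 5.0 F [ 1.3 -0.2 -2.1] w 55.3
```

{"api": "send_rows", "payload": {"plan": [[30,38,-17,0,0,0,0],[30,38,-17,0,0,0,0],[30,38,-17,0,0,0,0],[30,38,-17,0,0,0,0],[30,38,-17,0,0,0,0],[30,38,-17,0,0,0,0],[30,38,-17,0,0,0,0],[30,38,-17,0,0,0,0],[30,38,-17,0,0,0,0],[30,38,-17,0,0,0,0],[30,38,-17,0,0,0,0],[30,38,-17,0,0,0,0]]}}

```text
time_s: 6.2
tool_pos: [0.4501, 0.3968, 0.1989]
tool_rot: [-179.9, 0.1, 81.5]
force: [0.7, 0.2, -2.6]
grip_width: 0.0556
```

```bash
python3 go.py 454 398 43.5 82
```

```text
shift [  2.    3.9 155.4] len 155 rot [-0.001  0.002 -0.008] t 6.2 F [ 0.7  0.2 -2.6] w 55.6
```

{"api": "send_rows", "payload": {"plan": [[30,2,4,40,0,0,0],[30,0,0,40,0,0,0],[30,0,0,40,0,0,0],[30,0,0,20,0,0,0],[30,0,0,8,0,0,0],[30,0,0,5,0,0,0],[30,0,0,2,0,0,0],[30,0,0,0,0,0,0]]}}

```text
time_s: 7.0
tool_pos: [0.4558, 0.398, 0.0464]
tool_rot: [179.9, -0.1, 81.6]
force: [-0.6, -0.3, -1.4]
grip_width: 0.0558
```

{"api": "send_rows", "payload": {"plan": [[70,0,0,0,0,0,0],[87,0,0,0,0,0,0],[87,0,0,0,0,0,0],[87,0,0,0,0,0,0],[87,0,0,-25,0,0,0],[87,0,0,-40,0,0,0],[87,0,0,-40,0,0,0],[87,0,0,-40,0,0,0],[87,0,0,0,0,0,0]]}}

```text
time_s: 7.9
tool_pos: [0.4572, 0.4006, 0.1969]
tool_rot: [179.6, -0.4, 81.6]
force: [-0.1, 0.0, -0.2]
grip_width: 0.0871
```

```bash
python3 look.py >/dev/null; python3 - <<'E'
from ana import *
ims,R=pickle.load(open("look.pkl","rb"))
for n in R:
  for d in R[n]["can"]: print(n,np.round(d["rect"]),d["confidence"],color(ims[n],d["region"]))
run(R,ims,["a","can"])
E
python3 go.py 366.6 83.3 180 76.6
```

```text
side [223. 340. 252. 383.] 0.75 2.0
side [311. 262. 359. 309.] 0.49 108.0
top [129. 242. 169. 268.] 0.65 8.0
a ['side', 'top'] xyz mm [422.6  69.9  -1.2] yaw 161.1 loss 0.04
can ['side', 'top'] xyz mm [455.5 400.3   2.9] yaw 0.0 loss 0.06
shift [-323.8  -41.7   10.5] len 327 rot [-0.     0.     0.087] t 8.7 F [ 0.6 -0.2 -1. ] w 86.8
```

The can stands in the crate. Measure a's handle lies at radius 0.377 m, which is inside the minimum reach, so I'll first drag a outwards from within by about 66 mm using closed fingers.

```bash
python3 go.py 446 67 190 82
```

```text
shift [-328.3   39.3    0.5] len 331 rot [-0.     0.    -0.007] t 8.7 F [ 0.6 -0.2 -1. ] w 86.8
```

{"api": "send_rows", "payload": {"plan": [[0,-41,5,0,0,0,0],[0,-41,5,0,0,0,0],[0,-41,5,0,0,0,0],[0,-41,5,0,0,0,0],[0,-41,5,0,0,0,0],[0,-41,5,0,0,0,0],[0,-41,5,0,0,0,0],[0,-41,4.3,0,0,0,0],[0,0,0,0,0,0,0],[0,0,0,0,0,0,0]]}}

```text
time_s: 9.7
tool_pos: [0.4462, 0.0667, 0.1907]
tool_rot: [180.0, 0.0, 81.4]
force: [0.4, 0.5, 0.6]
grip_width: 0.0152
```

```bash
python3 go.py 446 67 16 82;python3 go.py 524 58 16 82
```

```text
shift [  0.3  -0.3 174.7] len 175 rot [ 0.001  0.    -0.01 ] t 9.7 F [0.4 0.5 0.6] w 15.2
shift [  3.   78.2 174.8] len 191 rot [ 0.001  0.    -0.01 ] t 9.7 F [0.4 0.5 0.6] w 15.2
```

{"api": "send_rows", "payload": {"plan": [[0,0,0,45,0,0,0],[0,0,0,45,0,0,0],[0,0,0,40,0,0,0],[0,0,0,19,0,0,0],[0,0,0,0,0,0,0],[0,0.4,12,0,0,0,0],[0,0.4,12,0,0,0,0],[0,0.4,12,0,0,0,0],[0,0.4,12,0,0,0,0],[0,0.4,12,0,0,0,0],[0,0.4,12,0,0,0,0],[0,0.4,6,0,0,0,0]]}}

```text
time_s: 10.9
tool_pos: [0.5249, 0.0585, 0.0417]
tool_rot: [-180.0, -0.0, 81.5]
force: [-3.7, 0.2, 4.1]
grip_width: 0.0006
```

{"api": "send_rows", "payload": {"plan": [[0,0,0,0,0,0,0],[0,0,-8,0,0,0,0],[0,0,0,-40,0,0,0],[0,0,0,-40,0,0,0],[0,0,0,-40,0,0,0],[0,-50,0,-20,0,0,0],[0,-50,0,0,0,0,0],[0,-50,0,0,0,0,0],[0,-50,0,0,0,0,0],[0,0,0,0,0,0,0]]}}

```text
time_s: 11.9
tool_pos: [0.4842, -0.143, 0.1795]
tool_rot: [-180.0, 0.3, 80.9]
force: [-0.1, 0.2, -0.5]
grip_width: 0.0007
```

```bash
python3 look.py >/dev/null; python3 - <<'E'
from ana import *
ims,R=pickle.load(open("look.pkl","rb"))
run(R,ims,["a","b","c","d"])
cv2.imwrite("pics/top1.png",ims["top"][100:400,80:440,::-1])
E

```

```text
a ['side', 'top'] xyz mm [4.717e+02 6.180e+01 2.000e-01] yaw 172.2 loss 0.029
b ['side', 'top'] xyz mm [606.3 156.6  -1.5] yaw 271.8 loss 0.066
c ['side', 'top'] xyz mm [608.8 263.1  -1.5] yaw 194.9 loss 0.056
d ['side', 'top'] xyz mm [451.8 223.3  -0.9] yaw 387.4 loss 0.098
```

View pics/top1.png

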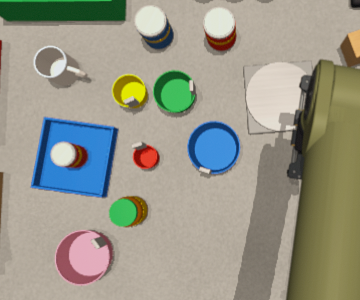

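The network shows green b now at (606,157), about 50 mm from where it was; that is the announced knock. Measure a has moved to (472,62). The handle is still marginal for reach, so I'll drag a another 30 mm.

```bash
python3 go.py 505 58 180 82
```

```text
shift [ 1.93e+02 -1.03e+01  1.00e-01] len 193 rot [-0.     0.    -0.007] t 12.7 F [ 0.8 -0.5  0.9] w 0.5
```

{"api": "send_rows", "payload": {"plan": [[0,49,-2.5,0,0,0,0],[0,48,-2.5,0,0,0,0],[0,48,-2.5,0,0,0,0],[0,48,-2.5,0,0,0,0],[0,0,0,45,0,0,0],[0,0,0,45,0,0,0],[0,0,0,35,0,0,0],[0,0,0,13,0,0,0],[0,0,13,0,0,0,0],[0,0,13,0,0,0,0],[0,0,13,0,0,0,0],[0,0,12,0,0,0,0]]}}

```text
time_s: 13.9
tool_pos: [0.5586, 0.05, 0.0438]
tool_rot: [179.8, -0.0, 81.5]
force: [-1.1, 0.5, 1.8]
grip_width: 0.0008
```

{"api": "send_rows", "payload": {"plan": [[0,0,0,0,0,0,0],[0,0,-8,0,0,0,0],[0,0,0,-40,0,0,0],[0,0,0,-40,0,0,0],[0,0,0,-40,0,0,0],[30,-50,-20,-20,0,0,0],[30,-50,-20,0,0,0,0],[30,-50,-20,0,0,0,0],[30,-50,0,0,0,0,0],[30,0,0,0,0,0,0]]}}

```text
time_s: 14.9
tool_pos: [0.4635, -0.1324, 0.1794]
tool_rot: [-180.0, 0.3, 80.9]
force: [0.5, -0.5, -0.5]
grip_width: 0.0279
```

```bash
python3 look.py >/dev/null; cat > yawp.py <<'E'
from ana import *
# loss profile over yaw for measures, z fixed 0; plus handle from grey pixels (top view, plane z=top of plate)
def prof(R,ims,k):
    m=pick(R,ims,k);r=run(R,ims,[k])[k];q=r.copy();L=[]
    for y in np.arange(-25,26,5):
        qq=r.copy();qq[3]+=np.radians(y);l=[]
        for n in m:
            M=cv2.resize(m[n].astype(np.uint8),(1280,960),interpolation=0)>0;s=sil(n,SH[k],qq);l.append(1-(s&M).sum()/(s|M).sum())
        L.append((y,*np.round(l,3)))
    print("\n".join(map(str,L)))
    for n in m:
        hsv=cv2.cvtColor(ims[n],cv2.COLOR_RGB2HSV);near=cv2.dilate(m[n].astype(np.uint8),np.ones((3,3)))>0
        # search box round projected handle
        w=D[k][0]/2000;h=D[k][2]/1000
        c=proj(n,[[r[0]+np.cos(r[3])*(w-.0045),r[1]+np.sin(r[3])*(w-.0045),h+.024]])[0]
        yy,xx=np.mgrid[:480,:640];g=near&(hsv[:,:,1]<70)&(hsv[:,:,2]>70)&(np.hypot(xx-c[0],yy-c[1])<16)
        if g.sum()>3:
            ce=np.argwhere(g).mean(0)[::-1];p=ray(n,ce,h+.024);d=p[:2]-r[:2];print(n,"grey",g.sum(),np.round(ce,1),"handle",np.round(p*1000,1),"yaw",round(np.degrees(np.arctan2(d[1],d[0])),1),"rad",round(np.hypot(*d)*1000,1))
    return r
if __name__=="__main__":
    ims,R=pickle.load(open("look.pkl","rb"))
    for k in sys.argv[1:]: prof(R,ims,k)
E
python3 yawp.py a
```

```text
a ['side', 'top'] xyz mm [ 5.114e+02  5.220e+01 -2.000e-01] yaw 166.1 loss 0.033
(np.int64(-25), np.float64(0.033), np.float64(0.04))
(np.int64(-20), np.float64(0.03), np.float64(0.04))
(np.int64(-15), np.float64(0.031), np.float64(0.04))
(np.int64(-10), np.float64(0.031), np.float64(0.041))
(np.int64(-5), np.float64(0.032), np.float64(0.041))
(np.int64(0), np.float64(0.03), np.float64(0.036))
(np.int64(5), np.float64(0.031), np.float64(0.039))
(np.int64(10), np.float64(0.031), np.float64(0.04))
(np.int64(15), np.float64(0.033), np.float64(0.038))
(np.int64(20), np.float64(0.041), np.float64(0.038))
(np.int64(25), np.float64(0.045), np.float64(0.039))
side grey 160 [326.7 265.2] handle [452.8  61.2  82. ] yaw 171.2 rad 59.3
top grey 107 [290.7 253.9] handle [454.1  66.   82. ] yaw 166.4 rad 59.0
```

```bash
python3 go.py 455 64 140 78
```

```text
shift [185.  -39.1  39.5] len 193 rot [-0.    -0.     0.063] t 15.7 F [0.1 1.1 0.1] w 30.3
```

{"api": "send_rows", "payload": {"plan": [[30,46,-9.8,9.9,0,0,0],[30,46,-9.8,9.9,0,0,0],[30,46,-9.8,9.9,0,0,0],[30,47,-9.8,9.9,0,0,0],[30,0,0,0,0,0,0.063],[30,0,0,0,0,0,0],[30,0,0,0,0,0,0]]}}

```text
time_s: 16.4
tool_pos: [0.4551, 0.063, 0.14]
tool_rot: [180.0, 0.0, 78.0]
force: [-0.2, 0.6, -0.0]
grip_width: 0.0299
```

```bash
python3 go.py 455 64 70 78
```

```text
shift [ 0.9 -0.3 70. ] len 70 rot [ 0.  0. -0.] t 16.4 F [-0.2  0.6 -0. ] w 29.9
```

{"api": "send_rows", "payload": {"plan": [[30,1,0,25,0,0,0],[30,0,0,25,0,0,0],[30,0,0,20,0,0,0],[30,0,0,0,0,0,0],[0,0,0,0,0,0,0],[0,0,0,0,0,0,0],[0,0,0,0,0,0,0],[0,0,0,0,0,0,0],[0,0,0,0,0,0,0]], "grip_force": 40}}

```text
time_s: 17.3
tool_pos: [0.4559, 0.0648, 0.0709]
tool_rot: [179.9, 0.0, 78.0]
force: [-1.0, 0.0, 5.4]
grip_width: 0.0087
```

{"api": "send_rows", "payload": {"plan": [[0,0,0,0,0,0,0],[0,0,0,-20,0,0,0],[0,0,0,-30,0,0,0],[0,0,0,-40,0,0,0],[0,0,0,0,0,0,0],[0,0,0,0,0,0,0]]}}

```text
time_s: 17.9
tool_pos: [0.4554, 0.0648, 0.1603]
tool_rot: [179.9, 0.0, 78.0]
force: [-0.2, -0.3, -3.4]
grip_width: 0.0088
```

```bash
python3 - <<'E'
import sys
from ana import *
ims={n:env.read_camera(n) for n in CAL};R={n:{"measure_a":regs(n,"measure_a"),"pan":regs(n,"pan")} for n in CAL}
pickle.dump((ims,R),open("look.pkl","wb"))
run(R,ims,["a"])
SH["disc"]=[cyl(.085,.085,.001)]
for n in CAL:  # pan disc by brightness inside the pan mask
    m=R[n]["pan"][0]["region"] if R[n]["pan"] else None
    print(n,len(R[n]["pan"]))
r=run(R,ims,["pan"])
cv2.imwrite("pics/s2.png",ims["side"][130:350,180:460,::-1])
E
python3 go.py 542 -85.0 159 78
```

```text
a ['side', 'top'] xyz mm [540.3  14.   44.7] yaw 70.3 loss 0.495
side 1
top 3
pan ['side', 'top'] xyz mm [598.4 -97.7  24.1] yaw 4.3 loss 0.449
shift [-128.4  117.    -0.5] len 174 rot [-0.002  0.    -0.   ] t 18.2 F [-0.3 -0.4 -1.7] w 8.8
```

View pics/s2.png

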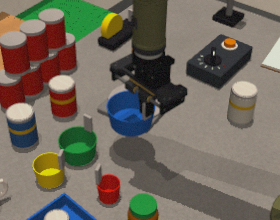

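Measure a is held level by its plate. Next it goes to the pan.

{"api": "send_rows", "payload": {"plan": [[0,-32,29.2,0,0,0,0],[0,-32,29.2,0,0,0,0],[0,-32,29.2,0,0,0,0],[0,-32,29.4,0,0,0,0],[0,0,0,0,0,0,0],[0,0,0,0,0,0,0]]}}

```text
time_s: 18.8
tool_pos: [0.5425, -0.0852, 0.1586]
tool_rot: [-179.8, -0.1, 77.8]
force: [-0.3, 0.9, -1.5]
grip_width: 0.0089
```

```bash
python3 go.py 542 -85.0 95.5 78
```

```text
shift [ 0.  -0.4 63.1] len 63 rot [-0.003 -0.002 -0.003] t 18.8 F [-0.3  0.9 -1.5] w 8.9
```

{"api": "send_rows", "payload": {"plan": [[0,0,0,25,0,0,0],[0,0,0,20,0,0,0],[0,0,0,10,0,0,0],[0,0,0,6,0,0,0],[0,0,0,2,0,0,0],[0,0,0,0.5,0,0,0],[0,0,0,0,0,0,0]]}}

```text
time_s: 19.5
tool_pos: [0.5434, -0.0846, 0.0972]
tool_rot: [179.9, 0.0, 78.0]
force: [0.1, -0.5, -2.1]
grip_width: 0.0088
```

{"api": "send_rows", "payload": {"plan": [[20,0,0,0,0,0,0],[30,0,0,0,0,0,0],[30,0,0,0,0,0,0],[30,0,0,-20,0,0,0],[30,0,0,-40,0,0,0],[30,0,0,-40,0,0,0],[30,0,0,-20,0,0,0],[30,0,0,0,0,0,0]]}}

```text
time_s: 20.3
tool_pos: [0.5452, -0.0847, 0.2202]
tool_rot: [179.6, 0.0, 78.0]
force: [0.4, -0.6, 0.2]
grip_width: 0.0301
```

```bash
python3 go.py 450 -120 215 78
```

```text
shift [-54.4 -85.7   4.7] len 102 rot [ 0.007  0.001 -0.001] t 20.3 F [ 0.4 -0.6  0.2] w 30.1
```

{"api": "send_rows", "payload": {"plan": [[30,-45,-10,0,0,0,0],[30,-45,-10,0,0,0,0],[30,-45,-10,0,0,0,0],[30,-45,-10,0,0,0,0],[30,0,0,0,0,0,0]]}}

```text
time_s: 20.8
tool_pos: [0.4615, -0.2601, 0.2147]
tool_rot: [-179.8, 0.2, 77.3]
force: [0.7, -0.1, -0.5]
grip_width: 0.0301
```

```bash
python3 look.py >/dev/null; python3 yawp.py a b | grep -v int64;  python3 go.py 606 112 160 2
```

```text
a ['side', 'top'] xyz mm [599.5 -98.2  20.2] yaw 165.4 loss 0.075
side grey 122 [331.2 216.6] handle [ 556.8 -109.4   82. ] yaw -165.2 rad 44.1
top grey 151 [357.6 214.5] handle [543.1 -86.8  82. ] yaw 168.6 rad 57.5
b ['side', 'top'] xyz mm [ 306.2  351.4 -360.4] yaw 464.5 loss 0.552
shift [385.5  60.7  56.4] len 394 rot [0.    0.    1.326] t 21.6 F [ 0.5 -1.   0.3] w 29.8
```

```bash
python3 - <<'E'
from ana import *
ims,R=pickle.load(open("look.pkl","rb"))
for n in R:
  for d in R[n]["measure_a"]: print(n,round(d["confidence"],2),np.round(d["rect"]),d["region"].sum(),color(ims[n],d["region"]))
from yawp import prof
R["side"]["measure_a"]=[d for d in R["side"]["measure_a"] if d["rect"][0]>200]
prof(R,ims,"b")
E
```

```text
side 0.66 [210. 278. 243. 317.] 1029 24.0
side 0.63 [304. 363. 365. 438.] 2955 175.0
side 0.6 [238. 246. 278. 295.] 1370 67.0
side 0.58 [294. 200. 340. 238.] 1280 108.0
side 0.57 [275. 294. 301. 332.] 655 1.0
top 0.94 [133. 334. 193. 385.] 2531 175.0
top 0.82 [213. 240. 243. 271.] 602 3.0
top 0.81 [332. 162. 387. 220.] 2297 105.0
top 0.73 [192. 175. 230. 211.] 995 29.0
top 0.25 [190. 296. 229. 327.] 976 67.0
b ['side', 'top'] xyz mm [ 306.2  351.4 -360.4] yaw 464.5 loss 0.552
(np.int64(-25), np.float64(1.0), np.float64(0.112))
(np.int64(-20), np.float64(1.0), np.float64(0.11))
(np.int64(-15), np.float64(1.0), np.float64(0.107))
(np.int64(-10), np.float64(1.0), np.float64(0.11))
(np.int64(-5), np.float64(1.0), np.float64(0.108))
(np.int64(0), np.float64(1.0), np.float64(0.105))
(np.int64(5), np.float64(1.0), np.float64(0.108))
(np.int64(10), np.float64(1.0), np.float64(0.108))
(np.int64(15), np.float64(1.0), np.float64(0.114))
(np.int64(20), np.float64(1.0), np.float64(0.115))
(np.int64(25), np.float64(1.0), np.float64(0.12))
```

```bash
cat > look1.py <<'E'
# fresh look at one measure: python3 look1.py b x y ; keeps only regions near the given place
import sys
from yawp import *
def near(n,x,y):
    ims=env.read_camera(n);return ims,regs(n,"measure_a")
k,x,y=sys.argv[1],float(sys.argv[2])/1000,float(sys.argv[3])/1000
ims={};R={}
for n in CAL:
    for _ in range(4):
        ims[n]=env.read_camera(n);c=proj(n,[[x,y,.03]])[0]
        l=[d for d in regs(n,"measure_a") if np.hypot(*(np.argwhere(d["region"]).mean(0)[::-1]-c))<25 and HUE[k][0]<=color(ims[n],d["region"])<=HUE[k][1]]
        if l: R[n]={"measure_a":l[:1]};break
    else: print("missed",n)
prof(R,ims,k)
pickle.dump((ims,R),open("look1.pkl","wb"))
E
python3 look1.py b 606 157|grep -v int64;  python3 go.py 606 110.5 160 2
```

```text
b ['side', 'top'] xyz mm [605.  155.9   1. ] yaw 273.5 loss 0.077
side grey 191 [266.8 251.7] handle [609.4 110.9  80. ] yaw -84.4 rad 45.2
top grey 139 [273.1 187.9] handle [607.1 107.1  80. ] yaw -87.5 rad 48.8
shift [384.1  61.1  56.4] len 393 rot [0.    0.    1.326] t 21.8 F [-0.9  0.6 -0. ] w 29.8
```

{"api": "send_rows", "payload": {"plan": [[30,42.5,7,3.5,0,0,0],[30,42.5,7,3.5,0,0,0],[30,42.5,7,3.5,0,0,0],[30,42.5,7,3.5,0,0,0],[30,42.5,7,3.5,0,0,0],[30,42.5,7,3.5,0,0,0],[30,42.5,7,3.5,0,0,0],[30,42.5,7,3.5,0,0,0],[30,42.5,7,3.5,0,0,0]]}}

```text
time_s: 22.7
tool_pos: [0.6082, 0.1098, 0.1847]
tool_rot: [180.0, 0.0, 77.9]
force: [0.3, -0.0, 0.9]
grip_width: 0.0297
```

{"api": "send_rows", "payload": {"plan": [[30,0,0,0,0,0,0.13],[30,0,0,0,0,0,0.13],[30,0,0,0,0,0,0.13],[30,0,0,0,0,0,0.13],[30,0,0,0,0,0,0.13],[30,0,0,0,0,0,0.13],[30,0,0,0,0,0,0.13],[30,0,0,0,0,0,0.13],[30,0,0,0,0,0,0.13],[30,0,0,0,0,0,0.13],[30,0,0,0,0,0,0]]}}

```text
time_s: 23.8
tool_pos: [0.6076, 0.1084, 0.1848]
tool_rot: [180.0, 0.0, 3.5]
force: [-0.2, -0.4, 0.2]
grip_width: 0.0296
```

```bash
python3 go.py 608 109.6 69 3
```

```text
shift [  0.5  -1.2 115.8] len 116 rot [0.    0.    0.008] t 23.8 F [-0.2 -0.4  0.2] w 29.6
```

{"api": "send_rows", "payload": {"plan": [[30,0.5,-1.2,40,0,0,0.008],[30,0,0,40,0,0,0],[30,0,0,25,0,0,0],[30,0,0,11,0,0,0],[30,0,0,0,0,0,0],[0,0,0,0,0,0,0],[0,0,0,0,0,0,0],[0,0,0,0,0,0,0],[0,0,0,0,0,0,0],[0,0,0,0,0,0,0],[0,0,0,0,0,0,0]], "grip_force": 40}}

```text
time_s: 24.9
tool_pos: [0.6089, 0.1101, 0.0702]
tool_rot: [-180.0, -0.1, 3.0]
force: [0.4, 0.4, 6.5]
grip_width: 0.0089
```

{"api": "send_rows", "payload": {"plan": [[0,0,0,-20,0,0,0],[0,0,0,-40,0,0,0],[0,0,0,-40,0,0,0],[0,0,0,-40,0,0,0],[0,0,0,-40,0,0,0],[0,0,0,0,0,0,0]]}}

```text
time_s: 25.5
tool_pos: [0.6107, 0.1109, 0.2553]
tool_rot: [-180.0, -0.6, 3.0]
force: [0.6, 0.4, 0.2]
grip_width: 0.0086
```

```bash
python3 go.py 604 -145 245 3
```

```text
shift [-20.4 255.2   9.9] len 256 rot [-0.001 -0.01   0.001] t 25.5 F [0.6 0.4 0.2] w 8.6
```

{"api": "send_rows", "payload": {"plan": [[0,-3,36.5,0,0,0,0],[0,-3,36.5,0,0,0,0],[0,-3,36.5,0,0,0,0],[0,-3,36.5,0,0,0,0],[0,-3,36.5,0,0,0,0],[0,-2,36.5,0,0,0,0],[0,-2,36,0,0,0,0],[0,0,0,0,0,0,0],[0,0,0,0,0,0,0]]}}

```text
time_s: 26.4
tool_pos: [0.6017, -0.147, 0.2476]
tool_rot: [-180.0, 0.1, 2.9]
force: [0.3, 0.5, -0.1]
grip_width: 0.0089
```

```bash
python3 go.py 605 -144 99 3
```

```text
shift [  3.7  -2.8 148.6] len 149 rot [-0.001  0.002 -0.002] t 26.4 F [ 0.3  0.5 -0.1] w 8.9
```

{"api": "send_rows", "payload": {"plan": [[0,3.7,-2.8,30,0,0,0],[0,0,0,30,0,0,0],[0,0,0,15,0,0,0],[0,0,0,0,0,0,0],[0,0,0,0,0,0,0]]}}

```text
time_s: 26.9
tool_pos: [0.6065, -0.1421, 0.1746]
tool_rot: [-180.0, -0.0, 3.1]
force: [0.0, 0.2, -1.0]
grip_width: 0.009
```

```bash
python3 go.py 605 -144 99 3; python3 - <<'E'
from h import *
a=env.read_camera("side")[170:260,270:380];b=env.read_camera("top")[140:240,310:420]
cv2.imwrite("pics/b.png",np.hstack([cv2.resize(a,(400,327),interpolation=2),cv2.resize(b,(360,327),interpolation=2)])[:,:,::-1])
E
```

```text
shift [-1.6  1.8 75.6] len 76 rot [-0.    -0.001  0.001] t 26.9 F [ 0.   0.2 -1. ] w 9.0
```

View pics/b.png

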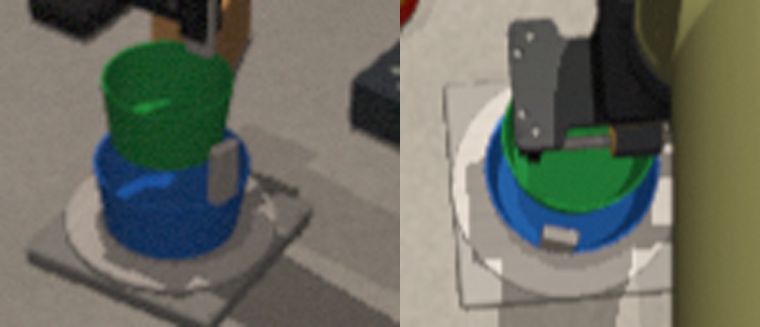

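Green b hangs level above blue a, about concentric and clear of a's plate. I'll insert it now.

{"api": "send_rows", "payload": {"plan": [[0,-1.6,1.8,15,0,0,0],[0,0,0,15,0,0,0],[0,0,0,15,0,0,0],[0,0,0,12,0,0,0],[0,0,0,10,0,0,0],[0,0,0,6,0,0,0],[0,0,0,2.5,0,0,0],[0,0,0,0,0,0,0]]}}

```text
time_s: 27.8
tool_pos: [0.6049, -0.1447, 0.0987]
tool_rot: [180.0, -0.0, 3.0]
force: [-0.2, 0.3, -1.1]
grip_width: 0.0089
```

{"api": "send_rows", "payload": {"plan": [[20,0,0,0,0,0,0],[30,0,0,0,0,0,0],[30,0,0,0,0,0,0],[30,0,0,-20,0,0,0],[30,0,0,-40,0,0,0],[30,0,0,-40,0,0,0],[30,0,0,-30,0,0,0],[30,-35,35,0,0,0,0],[30,-35,35,0,0,0,0],[30,-35,35,0,0,0,0],[30,0,0,0,0,0,0]]}}

```text
time_s: 28.9
tool_pos: [0.4998, -0.2634, 0.2286]
tool_rot: [179.7, 0.2, 2.3]
force: [0.5, -0.6, -0.2]
grip_width: 0.0303
```

```bash
python3 look1.py c 609 263|grep -v int64;python3 look1.py b 602 -97|grep -v int64; python3 -c "
import pickle,cv2
i,R=pickle.load(open('look1.pkl','rb'));import numpy as np
a=i['side'][170:260,270:380];b=i['top'][140:240,310:420]
cv2.imwrite('pics/b2.png',np.hstack([cv2.resize(a,(400,327),interpolation=2),cv2.resize(b,(360,327),interpolation=2)])[:,:,::-1])"
```

```text
c ['side', 'top'] xyz mm [608.9 264.   -1.9] yaw 198.2 loss 0.054
side grey 135 [241.  287.4] handle [578.1 247.2  78. ] yaw -151.4 rad 35.2
top grey 99 [211.3 202. ] handle [575.5 249.9  78. ] yaw -157.1 rad 36.3
b ['side', 'top'] xyz mm [601.1 -99.2  25.9] yaw 274.2 loss 0.231
side grey 136 [324.9 198.6] handle [ 621.7 -170.9   80. ] yaw -74.0 rad 74.6
top grey 95 [384.7 185. ] handle [ 611.8 -150.2   80. ] yaw -78.2 rad 52.1
```

View pics/b2.png

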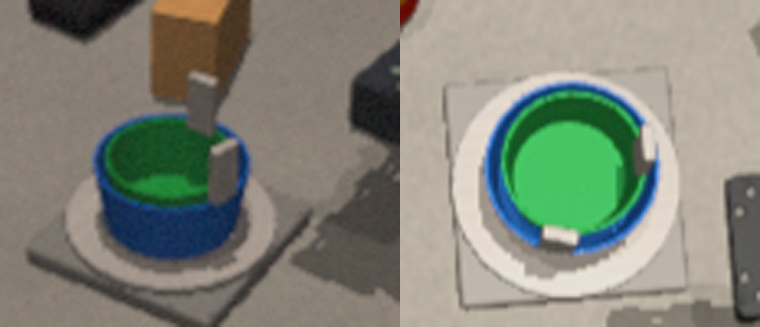

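```bash
python3 go.py 576.5 249.5 180 114
```

```text
shift [  98.2 -498.5   48.6] len 510 rot [-0.    -0.    -1.934] t 29.3 F [0.1 1.  0.1] w 30.5
```

{"api": "send_rows", "payload": {"plan": [[30,8.2,-41.5,4,0,0,0],[30,8.2,-41.5,4,0,0,0],[30,8.2,-41.5,4,0,0,0],[30,8.2,-41.5,4,0,0,0],[30,8.2,-41.5,4,0,0,0],[30,8.2,-41.5,4,0,0,0],[30,8.2,-41.5,4,0,0,0],[30,8.2,-41.5,4,0,0,0],[30,8.2,-41.5,4,0,0,0],[30,8.2,-41.5,4,0,0,0],[30,8.2,-41.5,4,0,0,0],[30,8.2,-41.5,4,0,0,0]]}}

```text
time_s: 30.5
tool_pos: [0.5771, 0.2499, 0.1802]
tool_rot: [-180.0, -0.0, 3.1]
force: [0.8, -0.1, 0.3]
grip_width: 0.0296
```

{"api": "send_rows", "payload": {"plan": [[30,0,0,0,0,0,-0.145],[30,0,0,0,0,0,-0.145],[30,0,0,0,0,0,-0.145],[30,0,0,0,0,0,-0.145],[30,0,0,0,0,0,-0.145],[30,0,0,0,0,0,-0.145],[30,0,0,0,0,0,-0.145],[30,0,0,0,0,0,-0.145],[30,0,0,0,0,0,-0.145],[30,0,0,0,0,0,-0.145],[30,0,0,0,0,0,-0.145],[30,0,0,0,0,0,-0.145]]}}

```text
time_s: 31.7
tool_pos: [0.5771, 0.2482, 0.1804]
tool_rot: [-180.0, -0.0, 103.1]
force: [1.3, 0.4, -0.7]
grip_width: 0.0298
```

{"api": "send_rows", "payload": {"plan": [[30,0,0,0,0,0,-0.145],[30,0,0,0,0,0,-0.05],[30,0,0,0,0,0,0],[30,0,0,0,0,0,0]]}}

```text
time_s: 32.1
tool_pos: [0.5771, 0.2479, 0.1803]
tool_rot: [-180.0, -0.0, 113.9]
force: [-0.3, 0.3, -0.1]
grip_width: 0.0303
```

```bash
python3 go.py 576.5 249.5 67 114
```

```text
shift [1.600e+00 1.000e-01 1.133e+02] len 113 rot [-0.    -0.    -0.003] t 32.1 F [-0.3  0.3 -0.1] w 30.3
```

{"api": "send_rows", "payload": {"plan": [[30,1.6,0,40,0,0,0],[30,0,0,40,0,0,0],[30,0,0,25,0,0,0],[30,0,0,8,0,0,0],[30,0,0,0,0,0,0],[0,0,0,0,0,0,0],[0,0,0,0,0,0,0],[0,0,0,0,0,0,0],[0,0,0,0,0,0,0],[0,0,0,0,0,0,0],[0,0,0,0,0,0,0]], "grip_force": 40}}

```text
time_s: 33.2
tool_pos: [0.5773, 0.2492, 0.0685]
tool_rot: [179.9, 0.0, 113.9]
force: [-0.2, -0.5, 5.8]
grip_width: 0.0085
```

{"api": "send_rows", "payload": {"plan": [[0,0,0,-20,0,0,0],[0,0,0,-40,0,0,0],[0,0,0,-40,0,0,0],[0,0,0,-40,0,0,0],[0,0,0,-40,0,0,0],[0,0,0,0,0,0,0]]}}

```text
time_s: 33.8
tool_pos: [0.5783, 0.251, 0.2531]
tool_rot: [179.5, -0.0, 113.9]
force: [0.0, 0.6, -1.8]
grip_width: 0.0089
```

{"api": "send_rows", "payload": {"plan": [[0,0,0,0,0,0,0.145],[0,0,0,0,0,0,0.145],[0,0,0,0,0,0,0.145],[0,0,0,0,0,0,0.145],[0,0,0,0,0,0,0.145],[0,0,0,0,0,0,0.145],[0,0,0,0,0,0,0.145],[0,0,0,0,0,0,0.145],[0,0,0,0,0,0,0.145],[0,0,0,0,0,0,0.145],[0,0,0,0,0,0,0.145],[0,0,0,0,0,0,0.145]]}}

```text
time_s: 35.0
tool_pos: [0.576, 0.2484, 0.2458]
tool_rot: [180.0, 0.1, 13.9]
force: [-0.8, -0.2, -1.5]
grip_width: 0.0087
```

{"api": "send_rows", "payload": {"plan": [[0,0,0,0,0,0,0.145],[0,0,0,0,0,0,0.1],[0,0,0,0,0,0,0],[0,0,0,0,0,0,0]]}}

```text
time_s: 35.4
tool_pos: [0.5762, 0.2486, 0.2464]
tool_rot: [180.0, 0.1, 0.3]
force: [0.2, 0.0, -1.0]
grip_width: 0.0086
```

```bash
python3 go.py 603 -60 240 0
```

```text
shift [ 25.2 308.8   6.6] len 310 rot [0.001 0.001 0.005] t 35.4 F [ 0.2  0.  -1. ] w 8.6
```

{"api": "send_rows", "payload": {"plan": [[0,3,38.5,0,0,0,0],[0,3,38.5,0,0,0,0],[0,3,38.5,0,0,0,0],[0,3,38.5,0,0,0,0],[0,3,38.5,0,0,0,0],[0,3,38.5,0,0,0,0],[0,3,38.5,0,0,0,0],[0,3,38.5,0,0,0,0],[0,0,0,0,0,0,0],[0,0,0,0,0,0,0]]}}

```text
time_s: 36.4
tool_pos: [0.6012, -0.0603, 0.2467]
tool_rot: [-180.0, 0.1, 0.1]
force: [-0.1, 1.3, -1.2]
grip_width: 0.0089
```

```bash
python3 go.py 601.3 -60.7 165 0
```

```text
shift [ 0.2  0.4 81.7] len 82 rot [-0.001  0.001  0.002] t 36.4 F [-0.1  1.3 -1.2] w 8.9
```

{"api": "send_rows", "payload": {"plan": [[0,0,0.4,35,0,0,0],[0,0,0,30,0,0,0],[0,0,0,16,0,0,0],[0,0,0,0,0,0,0],[0,0,0,0,0,0,0]]}}

```text
time_s: 36.9
tool_pos: [0.602, -0.0585, 0.1673]
tool_rot: [-180.0, -0.1, 0.3]
force: [0.8, 0.5, 0.4]
grip_width: 0.0089
```

```bash
python3 go.py 601.3 -60.7 101 0; python3 - <<'E'
from h import *
a=env.read_camera("side")[170:260,270:380];b=env.read_camera("top")[140:240,310:420]
cv2.imwrite("pics/c.png",np.hstack([cv2.resize(a,(400,327),interpolation=2),cv2.resize(b,(360,327),interpolation=2)])[:,:,::-1])
E
```

```text
shift [-0.8  2.2 66.3] len 66 rot [-0.    -0.001  0.005] t 36.9 F [0.8 0.5 0.4] w 8.9
```

View pics/c.png

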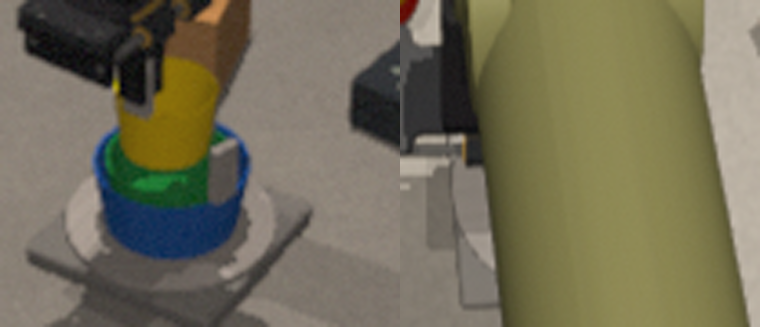

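Yellow c sits level over green b and inside its rim, so I'll insert it.

{"api": "send_rows", "payload": {"plan": [[0,-0.8,2,15,0,0,0],[0,0,0,15,0,0,0],[0,0,0,12,0,0,0],[0,0,0,10,0,0,0],[0,0,0,8,0,0,0],[0,0,0,5,0,0,0],[0,0,0,1,0,0,0],[0,0,0,0,0,0,0]]}}

```text
time_s: 37.8
tool_pos: [0.6009, -0.0613, 0.1006]
tool_rot: [180.0, -0.0, 0.2]
force: [-0.1, -0.2, 0.1]
grip_width: 0.0087
```

{"api": "send_rows", "payload": {"plan": [[20,0,0,0,0,0,0],[30,0,0,0,0,0,0],[30,0,0,0,0,0,0],[30,0,0,-20,0,0,0],[30,0,0,-40,0,0,0],[30,0,0,-40,0,0,0],[30,0,0,-30,0,0,0],[30,-25,42,0,0,0,0],[30,-25,42,0,0,0,0],[30,-25,42,0,0,0,0],[30,-25,42,0,0,0,0],[30,-10,42,0,0,0,0]]}}

```text
time_s: 39.0
tool_pos: [0.4889, -0.2739, 0.2311]
tool_rot: [179.9, 0.0, 0.1]
force: [1.8, 0.1, -0.2]
grip_width: 0.0299
```

```bash
python3 look1.py d 452 223|grep -v int64;python3 look1.py c 601 -96|grep -v int64; python3 -c "
import pickle,cv2
i,R=pickle.load(open('look1.pkl','rb'));import numpy as np
a=i['side'][170:260,270:380];b=i['top'][140:240,310:420]
cv2.imwrite('pics/c2.png',np.hstack([cv2.resize(a,(400,327),interpolation=2),cv2.resize(b,(360,327),interpolation=2)])[:,:,::-1])"; python3 go.py 478 233 180 110
```

```text
d ['side', 'top'] xyz mm [4.507e+02 2.240e+02 3.000e-01] yaw 19.4 loss 0.075
side grey 150 [277.8 302.4] handle [476.1 230.6  76. ] yaw 14.4 rad 26.2
top grey 126 [217.5 245.7] handle [474.4 234.   76. ] yaw 22.9 rad 25.7
c ['side', 'top'] xyz mm [601.8 -97.1  33.7] yaw 136.6 loss 0.29
side grey 66 [308.8 214.1] handle [617.2 -85.   78. ] yaw 38.2 rad 19.6
top grey 35 [346.8 189. ] handle [603.6 -63.   78. ] yaw 87.0 rad 34.2
shift [ -11.1 -503.    50.7] len 506 rot [ 0.    -0.    -1.914] t 39.4 F [-0.1 -0.3 -0.6] w 30.2
```

View pics/c2.png

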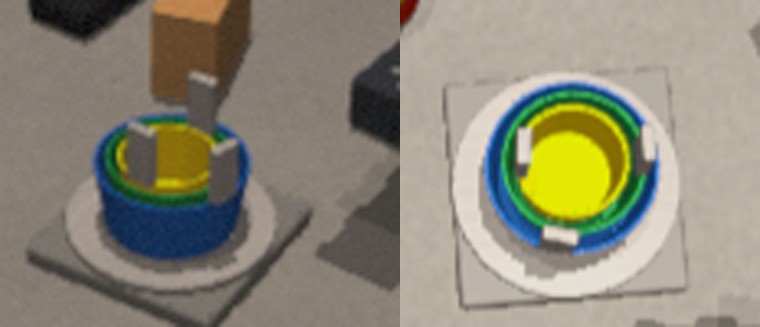

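{"api": "send_rows", "payload": {"plan": [[30,-1.2,-42,4,0,0,0],[30,-1.2,-42,4,0,0,0],[30,-1.2,-42,4,0,0,0],[30,-1.2,-42,4,0,0,0],[30,-1.2,-42,4,0,0,0],[30,-1.2,-42,4,0,0,0],[30,-1.2,-42,4,0,0,0],[30,-1.2,-42,4,0,0,0],[30,-1.2,-42,4,0,0,0],[30,-1.2,-42,4,0,0,0],[30,-1.2,-42,4,0,0,0],[30,-1.2,-42,4,0,0,0]]}}

```text
time_s: 40.6
tool_pos: [0.4746, 0.235, 0.1827]
tool_rot: [180.0, -0.1, 0.3]
force: [-0.3, -0.8, 0.1]
grip_width: 0.03
```

{"api": "send_rows", "payload": {"plan": [[30,0,0,0,0,0,-0.145],[30,0,0,0,0,0,-0.145],[30,0,0,0,0,0,-0.145],[30,0,0,0,0,0,-0.145],[30,0,0,0,0,0,-0.145],[30,0,0,0,0,0,-0.145],[30,0,0,0,0,0,-0.145],[30,0,0,0,0,0,-0.145],[30,0,0,0,0,0,-0.145],[30,0,0,0,0,0,-0.145],[30,0,0,0,0,0,-0.145],[30,0,0,0,0,0,-0.145]]}}

```text
time_s: 41.8
tool_pos: [0.4747, 0.2335, 0.1826]
tool_rot: [180.0, 0.0, 100.3]
force: [-0.5, 0.0, 0.3]
grip_width: 0.03
```

{"api": "send_rows", "payload": {"plan": [[30,0,0,0,0,0,-0.145],[30,0,0,0,0,0,-0.03],[30,0,0,0,0,0,0],[30,0,0,0,0,0,0]]}}

```text
time_s: 42.2
tool_pos: [0.4752, 0.2326, 0.1825]
tool_rot: [180.0, 0.0, 109.8]
force: [0.3, 0.0, 0.2]
grip_width: 0.03
```

```bash
python3 go.py 474.5 232.3 65 110
```

```text
shift [ -0.   -0.8 117.5] len 117 rot [ 0.     0.    -0.004] t 42.2 F [0.3 0.  0.2] w 30.0
```

{"api": "send_rows", "payload": {"plan": [[30,0,-0.8,40,0,0,0],[30,0,0,40,0,0,0],[30,0,0,25,0,0,0],[30,0,0,12,0,0,0],[30,0,0,0,0,0,0],[0,0,0,0,0,0,0],[0,0,0,0,0,0,0],[0,0,0,0,0,0,0],[0,0,0,0,0,0,0],[0,0,0,0,0,0,0],[0,0,0,0,0,0,0]], "grip_force": 40}}

```text
time_s: 43.3
tool_pos: [0.4755, 0.2322, 0.0663]
tool_rot: [179.9, 0.0, 109.9]
force: [-0.5, 0.0, 6.3]
grip_width: 0.0086
```

{"api": "send_rows", "payload": {"plan": [[0,0,0,-20,0,0,0],[0,0,0,-40,0,0,0],[0,0,0,-40,0,0,0],[0,0,0,-40,0,0,0],[0,0,0,-40,0,0,0],[0,0,0,0,0,0,0],[0,0,0,0,0,0,0]]}}

```text
time_s: 44.0
tool_pos: [0.4748, 0.2317, 0.2455]
tool_rot: [180.0, 0.1, 109.9]
force: [-0.7, -0.1, -1.2]
grip_width: 0.009
```

```bash
python3 go.py 624.2 -90.6 245 110
```

```text
shift [-353.9   31.     0.9] len 355 rot [ 0.001  0.001 -0.003] t 44.0 F [-0.7 -0.1 -1.2] w 9.0
```

{"api": "send_rows", "payload": {"plan": [[0,-39.3,3.4,0,0,0,0],[0,-39.3,3.4,0,0,0,0],[0,-39.3,3.4,0,0,0,0],[0,-39.3,3.4,0,0,0,0],[0,-39.3,3.4,0,0,0,0],[0,-39.3,3.4,0,0,0,0],[0,-39.3,3.4,0,0,0,0],[0,-39.3,3.4,0,0,0,0],[0,-39.3,3.4,0,0,0,0],[0,0,0,0,0,0,0],[0,0,0,0,0,0,0]]}}

```text
time_s: 45.1
tool_pos: [0.6227, -0.0912, 0.2426]
tool_rot: [-179.8, -0.2, 109.8]
force: [-0.1, 1.5, -0.0]
grip_width: 0.0087
```

```bash
python3 go.py 624.2 -90.6 170 110
```

```text
shift [-0.2  1.8 72.6] len 73 rot [-0.003 -0.003 -0.004] t 45.1 F [-0.1  1.5 -0. ] w 8.7
```

{"api": "send_rows", "payload": {"plan": [[0,0,1.4,35,0,0,0],[0,0,0,30,0,0,0],[0,0,0,8,0,0,0],[0,0,0,0,0,0,0],[0,0,0,0,0,0,0]]}}

```text
time_s: 45.6
tool_pos: [0.6254, -0.0888, 0.1736]
tool_rot: [179.9, 0.0, 110.0]
force: [-0.3, -1.1, 0.0]
grip_width: 0.0089
```

```bash
python3 go.py 624.2 -90.6 103 110; python3 - <<'E'
from h import *
a=env.read_camera("side")[170:260,270:380];b=env.read_camera("top")[140:240,310:420]
cv2.imwrite("pics/d.png",np.hstack([cv2.resize(a,(400,327),interpolation=2),cv2.resize(b,(360,327),interpolation=2)])[:,:,::-1])
E
```

```text
shift [-1.2 -1.8 70.6] len 71 rot [ 0.001  0.    -0.001] t 45.6 F [-0.3 -1.1  0. ] w 8.9
```

View pics/d.png

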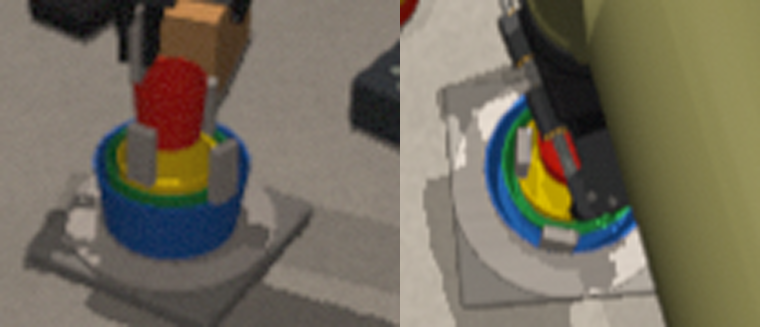

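Red d is level and inside c's rim, so I'll insert it.

{"api": "send_rows", "payload": {"plan": [[0,-1.2,-1.6,15,0,0,0],[0,0,0,15,0,0,0],[0,0,0,14,0,0,0],[0,0,0,11,0,0,0],[0,0,0,9,0,0,0],[0,0,0,5,0,0,0],[0,0,0,1.5,0,0,0],[0,0,0,0,0,0,0]]}}

```text
time_s: 46.5
tool_pos: [0.624, -0.0912, 0.1024]
tool_rot: [-180.0, 0.0, 109.9]
force: [-2.5, 0.1, 2.7]
grip_width: 0.0086
```

{"api": "send_rows", "payload": {"plan": [[20,0,0,0,0,0,0],[28,0,0,0,0,0,0],[28,0,0,0,0,0,0],[28,0,0,-20,0,0,0],[28,0,0,-40,0,0,0],[28,0,0,-40,0,0,0],[40,0,0,-30,0,0,0],[40,0,0,0,0,0,0]]}}

```text
time_s: 47.3
tool_pos: [0.6265, -0.0909, 0.2369]
tool_rot: [179.6, 0.2, 109.9]
force: [0.5, -0.0, -0.6]
grip_width: 0.036
```

```bash
python3 go.py 502 -367 180 119
```

```text
shift [-217.1 -211.4   56.2] len 308 rot [ 0.007  0.004 -0.159] t 47.3 F [ 0.5 -0.  -0.6] w 36.0
```

{"api": "send_rows", "payload": {"plan": [[40,-31,-30.2,8,0,0,0],[40,-31,-30.2,8,0,0,0],[40,-31,-30.2,8,0,0,0],[40,-31,-30.2,8,0,0,0],[40,-31,-30.2,8,0,0,0],[40,-31,-30.2,8,0,0,0],[40,-31,-30.2,8,0,0,0],[40,0,0,0,0,0,-0.08],[40,0,0,0,0,0,-0.08],[40,0,0,0,0,0,0],[40,0,0,0,0,0,0]]}}

```text
time_s: 48.4
tool_pos: [0.4988, -0.3671, 0.1753]
tool_rot: [-180.0, -0.0, 119.0]
force: [0.2, -0.8, -0.8]
grip_width: 0.0401
```

```bash
python3 go.py 502 -367 63 119; python3 look1.py d 601 -98|grep -v int64; python3 - <<'E'
from h import *
a=env.read_camera("side")[170:260,270:380];b=env.read_camera("top")[140:240,310:420]
cv2.imwrite("pics/d2.png",np.hstack([cv2.resize(a,(400,327),interpolation=2),cv2.resize(b,(360,327),interpolation=2)])[:,:,::-1])
E
```

```text
shift [ -1.5   2.8 112.3] len 112 rot [-0.    -0.001 -0.   ] t 48.4 F [ 0.2 -0.8 -0.8] w 40.1
d ['side', 'top'] xyz mm [ 600.8 -101.2   31.4] yaw 24.0 loss 0.366
side grey 39 [308.2 200.6] handle [ 658.6 -137.9   76. ] yaw -32.4 rad 68.4
top grey 86 [360.6 176.3] handle [633.6 -95.4  76. ] yaw 10.1 rad 33.3
```

View pics/d2.png

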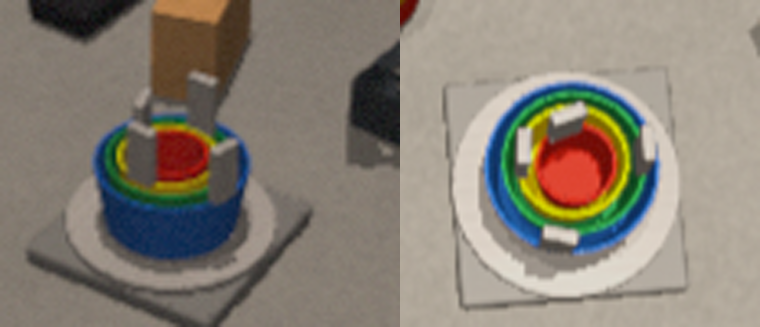

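All four are nested and level. Now the dial, gripping lightly.

{"api": "send_rows", "payload": {"plan": [[40,-1.5,2.8,40,0,0,0],[40,0,0,40,0,0,0],[40,0,0,22,0,0,0],[40,0,0,10,0,0,0],[40,0,0,0,0,0,0],[0,0,0,0,0,0,0],[0,0,0,0,0,0,0],[0,0,0,0,0,0,0],[0,0,0,0,0,0,0],[0,0,0,0,0,0,0],[0,0,0,0,0,0,0]], "grip_force": 12}}

```text
time_s: 49.8
tool_pos: [0.5031, -0.3674, 0.0648]
tool_rot: [179.9, 0.1, 119.1]
force: [1.6, -0.0, 3.5]
grip_width: 0.0141
```

```bash
python3 go.py 502 -367 63 29
```

```text
shift [ 0.9 -0.8  1.8] len 2 rot [0.002 0.    1.572] t 49.8 F [ 1.6 -0.   3.5] w 14.1
```

{"api": "send_rows", "payload": {"plan": [[0,0,0,0,0,0,0.131],[0,0,0,0,0,0,0.131],[0,0,0,0,0,0,0.131],[0,0,0,0,0,0,0.131],[0,0,0,0,0,0,0.131],[0,0,0,0,0,0,0.131],[0,0,0,0,0,0,0.131],[0,0,0,0,0,0,0.131],[0,0,0,0,0,0,0.131],[0,0,0,0,0,0,0.131],[0,0,0,0,0,0,0.131],[0,0,0,0,0,0,0.131]]}}

```text
time_s: 51.0
tool_pos: [0.5034, -0.3662, 0.0639]
tool_rot: [179.9, -0.1, 29.1]
force: [3.1, -0.6, -1.2]
grip_width: 0.0329
```

{"api": "send_rows", "payload": {"plan": [[0,0,0,0,0,0,0],[0,0,0,0,0,0,0],[24,0,0,0,0,0,0],[34,0,0,0,0,0,0],[40,0,0,0,0,0,0],[40,0,0,-20,0,0,0],[40,0,0,-40,0,0,0],[40,0,0,-40,0,0,0],[0,40,-20,-20,0,0,0],[0,45,-20,0,0,0,0],[0,45,-20,0,0,0,0],[0,0,0,0,0,0,0]]}}

```text
time_s: 52.2
tool_pos: [0.5903, -0.2418, 0.1846]
tool_rot: [-179.8, -0.2, 29.7]
force: [0.3, 0.7, -0.3]
grip_width: 0.0157
```

```bash
python3 - <<'E'
from h import *
t=env.read_camera("top");s=env.read_camera("side")
a=cv2.resize(t[205:265,445:525],None,fx=5,fy=5,interpolation=cv2.INTER_CUBIC)
b=cv2.resize(s[160:220,360:440],None,fx=5,fy=5,interpolation=cv2.INTER_CUBIC)
cv2.imwrite("pics/dial1.png",np.hstack([a,b])[:,:,::-1])
E
python3 go.py 499 -471 120 29
```

```text
shift [-184.3  150.2   63.8] len 246 rot [-0.001  0.001  0.004] t 52.3 F [-0.4 -1.   0.5] w 8.2
```

View pics/dial1.png

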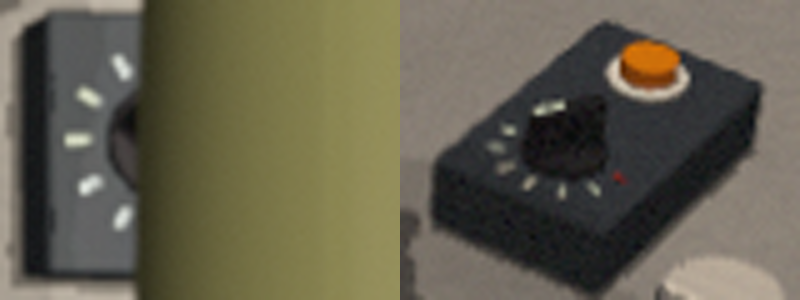

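The grip width read 33 mm during the turn, so the bar slipped out of square in the jaws. I'll move the arm aside to see the dial.

{"api": "send_rows", "payload": {"plan": [[10,-37.6,17.5,0,0,0,0],[10,-37.6,17.5,0,0,0,0],[10,-37.6,17.5,0,0,0,0],[10,-37.6,17.5,0,0,0,0],[10,-37.6,17.5,0,0,0,0],[10,-37.6,17.5,0,0,0,0],[10,-37.6,17.5,0,0,0,0],[10,-37.6,17.5,0,0,0,0],[10,-37.6,17.5,0,0,0,0],[10,-37.6,17.5,0,0,0,0],[10,0,0,0,0,0,0]]}}

```text
time_s: 53.4
tool_pos: [0.3318, -0.5949, 0.1824]
tool_rot: [-179.9, 0.4, 28.1]
force: [-0.1, -0.8, 0.6]
grip_width: 0.0097
```

```bash
python3 - <<'E'
from h import *
t=env.read_camera("top");s=env.read_camera("side")
a=cv2.resize(t[205:265,445:525],None,fx=5,fy=5,interpolation=cv2.INTER_CUBIC)
b=cv2.resize(s[160:220,360:440],None,fx=5,fy=5,interpolation=cv2.INTER_CUBIC)
cv2.imwrite("pics/dial2.png",np.hstack([a,b])[:,:,::-1])
E
```

```text
(no output)
```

View pics/dial2.png

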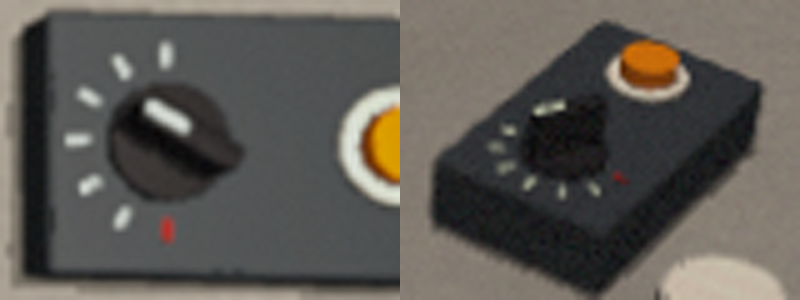

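The white mark now points about 30° above left, so the dial is at position 4 and needs one more click. I'll re-grip with more force, square to the bar, and read the mark numerically as well.

```bash
cat > dial.py <<'E'
from h import *
def read():
    im=env.read_camera("top");h=cv2.cvtColor(im,cv2.COLOR_RGB2GRAY)
    c=proj("top",[[.5022,-.3667,.088]])[0]
    yy,xx=np.mgrid[:480,:640];g=(h>130)&(np.hypot(xx-c[0]+2,yy-c[1]-1)<9)   # inside the ring of ticks
    p=np.argwhere(g)[:,::-1].astype(float)
    w=np.array([ray("top",u,.088)[:2] for u in p])
    if len(w)<4: print("mark not seen",len(w));return
    m=w.mean(0);v=np.linalg.svd(w-m)[2][0];d=m-[.5022,-.3667]
    if v@d<0:v=-v
    a=np.degrees(np.arctan2(v[1],v[0]));print("n",len(w),"mark",np.round(m*1000,1),"off",np.round(d*1000,1),"axis yaw",round(a,1),"=> dial deg",round((180-1.1-a)%360,1), "from offset",round((180-1.1-np.degrees(np.arctan2(d[1],d[0])))%360,1))
read()
E
python3 dial.py;python3 go.py 502.5 -367 150 59
```

```text
n 29 mark [ 509.4 -357.3] off [7.2 9.4] axis yaw 59.1 => dial deg 119.8 from offset 126.1
shift [ 247.9 -115.2   33.6] len 275 rot [-0.002 -0.    -0.527] t 53.5 F [0.3 0.9 0.4] w 10.1
```

{"api": "send_rows", "payload": {"plan": [[40,41.3,-19.2,5.6,0,0,0],[40,41.3,-19.2,5.6,0,0,0],[40,41.3,-19.2,5.6,0,0,0],[40,41.3,-19.2,5.6,0,0,0],[40,41.3,-19.2,5.6,0,0,0],[40,41.3,-19.2,5.6,0,0,0],[40,0,0,0,0,0,-0.132],[40,0,0,0,0,0,-0.132],[40,0,0,0,0,0,-0.132],[40,0,0,0,0,0,-0.132],[40,0,0,0,0,0,0],[40,0,0,0,0,0,0]]}}

```text
time_s: 54.75
tool_pos: [0.5037, -0.3654, 0.1505]
tool_rot: [-180.0, 0.0, 59.1]
force: [0.7, 0.3, 0.0]
grip_width: 0.0402
```

```bash
python3 go.py 502.5 -367 62 59
```

```text
shift [-2.  -0.2 88.5] len 88 rot [-0.     0.     0.002] t 54.8 F [0.7 0.3 0. ] w 40.2
```

{"api": "send_rows", "payload": {"plan": [[40,-2,0,40,0,0,0],[40,0,0,30,0,0,0],[40,0,0,18,0,0,0],[40,0,0,0,0,0,0],[0,0,0,0,0,0,0],[0,0,0,0,0,0,0],[0,0,0,0,0,0,0],[0,0,0,0,0,0,0],[0,0,0,0,0,0,0]], "grip_force": 40}}

```text
time_s: 55.65
tool_pos: [0.5025, -0.3682, 0.063]
tool_rot: [180.0, 0.0, 59.2]
force: [-0.8, 0.8, 3.4]
grip_width: 0.0137
```

{"api": "send_rows", "payload": {"plan": [[0,0,0,0,0,0,0.09],[0,0,0,0,0,0,0.09],[0,0,0,0,0,0,0.09],[0,0,0,0,0,0,0.09],[0,0,0,0,0,0,0.09],[0,0,0,0,0,0,0.08],[0,0,0,0,0,0,0],[0,0,0,0,0,0,0]]}}

```text
time_s: 56.45
tool_pos: [0.5023, -0.3677, 0.0629]
tool_rot: [-180.0, 0.0, 29.0]
force: [-3.0, 1.5, 5.5]
grip_width: 0.0137
```

{"api": "send_rows", "payload": {"plan": [[24,0,0,0,0,0,0],[34,0,0,0,0,0,0],[40,0,0,0,0,0,0],[40,0,0,-20,0,0,0],[40,0,0,-40,0,0,0],[40,0,0,-30,0,0,0],[0,-40,30,0,0,0,0],[0,-40,30,0,0,0,0],[0,-40,30,0,0,0,0],[0,-40,30,0,0,0,0],[0,-20,20,0,0,0,0],[0,0,0,0,0,0,0]]}}

```text
time_s: 57.65
tool_pos: [0.4075, -0.5838, 0.1509]
tool_rot: [180.0, 0.2, 28.4]
force: [-0.8, 0.0, 0.4]
grip_width: 0.0027
```

```bash
python3 dial.py;python3 go.py 499.5 -471 110 29
```

```text
n 21 mark [ 512.8 -362.7] off [10.6  4. ] axis yaw 31.2 => dial deg 147.7 from offset 158.2
shift [130.8 -53.1  41.1] len 147 rot [-0.001  0.    -0.007] t 57.7 F [ 0.5  0.4 -0.2] w 2.0
```

{"api": "send_rows", "payload": {"plan": [[0,43.6,-17.7,0,0,0,0],[0,43.6,-17.7,0,0,0,0],[0,43.6,-17.7,0,0,0,0],[0,0,0,30,0,0,0],[0,0,0,0,0,0,0],[0,0,0,0,0,0,0]]}}

```text
time_s: 58.3
tool_pos: [0.5012, -0.4673, 0.1221]
tool_rot: [-179.9, 0.1, 28.9]
force: [0.4, 0.4, 0.8]
grip_width: 0.0005
```

```bash
python3 go.py 499.5 -471 78 29; python3 - <<'E'
from h import *
t=env.read_camera("top");s=env.read_camera("side")
r=lambda a,w,h:cv2.resize(a,(w,h),interpolation=2)
cv2.imwrite("pics/fin.png",np.vstack([np.hstack([r(t[205:310,100:210],290,280),r(t[140:240,310:420],300,280)]),np.hstack([r(s[320:415,180:300],290,280),r(s[140:230,350:450],300,280)])])[:,:,::-1])
E
```

```text
shift [-3.2  2.5 44.1] len 44 rot [-0.001  0.001 -0.001] t 58.3 F [0.4 0.4 0.8] w 0.5
```

View pics/fin.png

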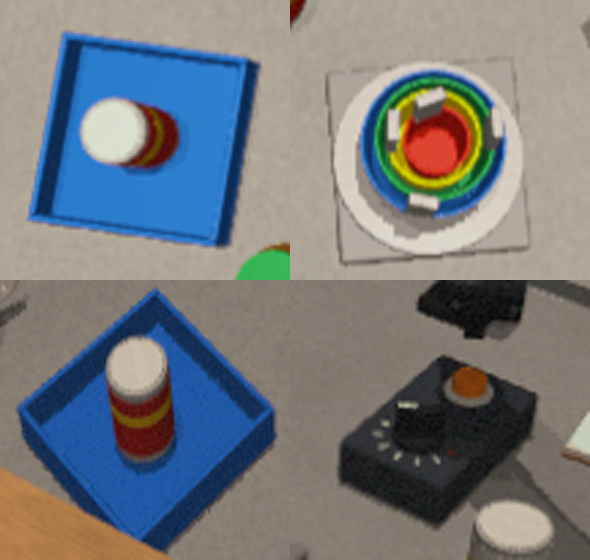

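The can is upright in the middle of the crate, the measures are nested and concentric on the pan, and the dial is at 5. Now the key: I'll find contact first.

{"api": "send_rows", "payload": {"plan": [[0,-3.2,2.5,20,0,0,0],[0,0,0,20,0,0,0],[0,0,0,0,0,0,0],[0,0,0,0,0,0,0],[0,0,0,0,0,0,0]]}}

```text
time_s: 58.9
tool_pos: [0.5006, -0.4726, 0.0842]
tool_rot: [179.9, -0.1, 28.8]
force: [-0.3, 0.7, 0.3]
grip_width: 0.0003
```

```bash
python3 go.py 499.5 -471 70 29
```

```text
shift [-0.2 -1.9 14.2] len 14 rot [ 0.003 -0.001 -0.003] t 58.9 F [-0.3  0.7  0.3] w 0.3
```

{"api": "send_rows", "payload": {"plan": [[0,0,-1.5,8,0,0,0],[0,0,0,4,0,0,0],[0,0,0,3,0,0,0],[0,0,0,0,0,0,0],[0,0,0,0,0,0,0],[0,0,0,0,0,0,0]]}}

```text
time_s: 59.5
tool_pos: [0.4992, -0.4703, 0.0676]
tool_rot: [-180.0, 0.0, 28.9]
force: [-0.3, 0.6, 2.3]
grip_width: 0.0005
```

{"api": "send_rows", "payload": {"plan": [[0,0,0,2,0,0,0],[0,0,0,0,0,0,0],[0,0,0,0,0,0,0]]}}

```text
time_s: 59.8
tool_pos: [0.4992, -0.4703, 0.0654]
tool_rot: [180.0, -0.0, 28.9]
force: [-1.0, 1.5, 3.2]
grip_width: 0.0003
```

{"api": "send_rows", "payload": {"plan": [[0,0,0,2,0,0,0],[0,0,0,0,0,0,0],[0,0,0,0,0,0,0]]}}

```text
time_s: 60.1
tool_pos: [0.4993, -0.4704, 0.0645]
tool_rot: [180.0, 0.0, 28.9]
force: [-2.8, 3.0, 7.6]
grip_width: 0.0004
```

On the plateau at 7.6 N, so that's the first click. I'll hold a second, then press home.

{"api": "send_rows", "payload": {"plan": [[0,0,0,0,0,0,0],[0,0,0,0,0,0,0],[0,0,0,0,0,0,0],[0,0,0,0,0,0,0],[0,0,0,0,0,0,0],[0,0,0,0,0,0,0],[0,0,0,0,0,0,0],[0,0,0,0,0,0,0],[0,0,0,0,0,0,0]]}}

```text
time_s: 61.0
tool_pos: [0.4993, -0.4704, 0.0645]
tool_rot: [180.0, 0.0, 28.9]
force: [-2.1, 2.6, 7.9]
grip_width: 0.0004
```

{"api": "send_rows", "payload": {"plan": [[0,0,0,3,0,0,0],[0,0,0,3,0,0,0],[0,0,0,2,0,0,0],[0,0,0,1.5,0,0,0],[0,0,0,0,0,0,0],[0,0,0,0,0,0,0],[0,0,0,0,0,0,0]]}}

```text
time_s: 61.7
tool_pos: [0.4994, -0.4704, 0.0583]
tool_rot: [179.9, 0.1, 28.9]
force: [-7.7, 6.5, 23.5]
grip_width: 0.0002
```

Fully home: 23.5 N and 6.2 mm beyond the first click. Releasing.

{"api": "send_rows", "payload": {"plan": [[0,0,0,-8,0,0,0],[0,0,0,-12,0,0,0],[0,0,0,-30,0,0,0],[0,0,0,-40,0,0,0],[0,0,0,-30,0,0,0],[0,-40,30,0,0,0,0],[0,-40,30,0,0,0,0],[0,-40,30,0,0,0,0],[0,0,0,0,0,0,0],[0,0,0,0,0,0,0],[0,0,0,0,0,0,0],[0,0,0,0,0,0,0]]}}

```text
time_s: 62.9
tool_pos: [0.439, -0.6054, 0.1739]
tool_rot: [-180.0, -0.0, 29.0]
force: [0.2, -0.1, 0.5]
grip_width: 0.0005
```

```bash
python3 dial.py; python3 look.py | grep -E "measure|can|key"; python3 - <<'E'
from ana import *
ims,R=pickle.load(open("look.pkl","rb"));run(R,ims,["a","can"])
m=R["top"]["key"]
if m: print("key",ray("top",np.argwhere(m[0]["region"]).mean(0)[::-1],.07))
o=env.get_obs();print(o["force"],np.abs(o["joint_velocities"]).max())
E
```

```text
n 21 mark [ 512.8 -362.7] off [10.6  4. ] axis yaw 31.2 => dial deg 147.7 from offset 158.2
side measure_a 0.96 [295.0, 205.0, 342.0, 241.0] 108.0
side measure_a 0.78 [296.0, 192.0, 329.0, 224.0] 67.0
side measure_a 0.78 [302.0, 206.0, 326.0, 223.0] 24.0
side measure_a 0.68 [306.0, 202.0, 327.0, 220.0] 1.0
side measure_a 0.67 [303.0, 359.0, 365.0, 437.0] 175.0
side measure_a 0.16 [139.0, 304.0, 189.0, 352.0] -1
side can 0.8 [222.0, 340.0, 252.0, 383.0] 3.0
side can 0.36 [228.0, 206.0, 256.0, 248.0] 2.0
side key 0.55 [406.0, 167.0, 414.0, 175.0] 15.0
top measure_a 0.97 [334.0, 162.0, 387.0, 221.0] 107.0
top measure_a 0.74 [352.0, 170.0, 379.0, 206.0] 3.0
top measure_a 0.61 [136.0, 331.0, 192.0, 386.0] 175.0
top measure_a 0.6 [339.0, 170.0, 386.0, 211.0] 67.0
top measure_a 0.56 [345.0, 175.0, 382.0, 208.0] 28.0
top can 0.59 [132.0, 241.0, 170.0, 266.0] 8.0
top key 0.62 [518.0, 224.0, 535.0, 243.0] 21.0
a ['side', 'top'] xyz mm [598.5 -97.8  22.9] yaw 172.3 loss 0.592
can ['side', 'top'] xyz mm [ 4.561e+02  3.998e+02 -2.000e-01] yaw 0.0 loss 0.073
key [ 0.49849153 -0.46923424  0.07      ]
[-0.48697397  0.1073671  -0.0381328 ] 0.08271778237599754
```

```bash
python3 -c "
from cell import env
print(env.sign_off())"
```

```text
the job is handed in; nothing more can be done
None
```

The job is done and handed in at about 63 s of the 210 s limit; sign-off reports no verdict, so what follows is from my own checks.

**Actions**
- **Can:** It stands upright near the middle of the blue crate.
- **Measures:** All four (blue, green, yellow, red) are nested in size order on the pan. Measure a's handle was out of reach, so I first dragged a outwards with closed fingers.
- **Knock:** Green b was knocked about 50 mm during the run. I measured it again before picking it up.
- **Dial:** It went from 2 to 5. The first turn slipped in the jaws and stopped at 4, so I re-gripped harder and turned it one more click before touching the key.
- **Key:** It was held at its first click for a little over 1 s at about 7.6 N, then pressed home at 23.5 N (about 12 mm travel) and released.

**Last checks**
- **Measures:** The last picture, taken just before the key press, shows them level and concentric. A check after the press found all four still on the pan. Its fit for a was poor (loss 0.59), but it gave a within 1 mm of the pan centre.
- **Dial:** The mark's axis reads 148° where 150° is nominal. A cruder reading from the mark's offset gave 158°. That method also read 6° high at position 4.
- **Can:** Its place is within about 4 mm of the crate's middle. Its fitted height came out at −0.2 mm, where the crate floor is 6 mm. I take that as fit noise, because the picture shows it standing squarely.
- **Key:** I have no direct check that it came back up; the networks see it at its place and the arm was clear, with wrist force near zero.
- **Other goods:** I moved none that I know of, but I did not measure their positions again.

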